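Tighten a jig's slotted cam screw on a plaster block

TASK

Take the flat driver out of its wooden stand, set its blade in the slotted screw of the clamping jig and, keeping it pressed lightly in the slot, turn the screw clockwise until the jaw grips the plaster block firmly but without crushing it. Touch the jig and block with nothing but the driver, then put the driver back upright in its stand and leave the block clamped; leave the other things where they are.

Things in the scene. Friction and masses are not known exactly. Their poses are not given: they have to be found in the camera images.
- driver: flat-blade driver, 145 mm long, 0.14 kg, standing upright in the stand, blade down. Origin: middle of the blade's lower edge; z runs up along the tool to the handle; x is along the blade's width (16 mm), y along its thickness (3 mm, 2.2 mm at the edge). Blade up to z = 18 mm, round 10 mm shank up to 62 mm, steel flange 31 mm wide and 5 mm thick from 62 to 67 mm, then a square wooden handle 26 x 26 mm with flat sides along x and y, up to 145 mm
- stand: fixed wooden block 64 x 64 x 64 mm on the worktop with a 21 mm round hole right through from above. Origin: centre of its underside; z up. The driver stands in it on its flange, tip about 2 mm above the worktop, with some 2 mm of play
- stand_hole0 (a point): middle of the mouth of the stand's hole, 64 mm above the worktop
- jig: fixed clamping jig. Steel base plate 190 x 120 x 12 mm; origin: centre of its underside; x points from the screw to the fence, z up. On it a grey housing 66 x 84 mm, centred at x = -52 mm, its top 40 mm above the worktop; the screw stands up out of it at x = -50 mm, y = 0. An aluminium fence bar (24 mm high) lies across the far end at about x = 68 mm; the block lies between jaw and fence, its exact play is not known
- screw_slot: the floor of the screw's slot, a steel disc 26 mm across that turns with the screw. Origin: its centre on top, 44 mm above the worktop; x runs along the slot, z up. The screw head is 26 mm across, its top 6 mm above this point; the slot runs right across it, 4.6 mm wide and 6 mm deep, with a 1 mm chamfer at the mouth. The floor is sprung: it gives 0.5 mm at 20 N
- screw (a joint): angle of the screw, rad; starts at 0.05 to 0.20 and grows clockwise seen from above; stays where it is left up to 20 N on the block, and eases back to that from more. 1 rad moves the jaw 3 mm; the jaw has pushed the block against the fence somewhere between 0.4 and 1.3 rad. Until then it turns with 0.06 N m of friction (held still between small turns, the hand feels 0.01 to 0.04 N m); after that the torque rises by 0.003 N m per newton on the block
- jaw_pad: sprung steel jaw plate 8 x 70 x 22 mm, driven by the screw in the jig's x on to the block; its face is 12 mm in x ahead of its origin. Past contact its force grows by some 100 N per rad of screw. Firm is some 18 N: 0.05 N m above the screw's free-running torque (about 0.11 N m while turning, 0.07 N m held still); at 0.10 N m above it the block is crushed
- block: white plaster block, 45 x 90 x 30 mm, 45 mm along the jig's x, lying loose on the base plate between jaw and fence. Origin: centre of its underside, 12 mm above the worktop
- dome: bystander: hollow white cast dome, 100 mm across, 53 mm high; origin: centre of its underside
- tape: bystander: roll of masking tape, 68 mm across, 24 mm high; origin: centre of its underside
- felt_marker: bystander: dark marker pen, 133 mm long, 15 mm thick, lying down; origin: its middle, at the worktop

How it is judged:
By the outcome, as a careful person would: the job done as asked, in the order asked, and still so for the second after the job is handed in, with the robot touching nothing.
It also fails if it takes over 70 s, if anything falls off the work surface, if the arm or the gripper's body presses on something with over 40 N, if the wrist force passes 120 N, or if a joint passes its speed limit or range.

ROBOT

A 7-joint arm with a two-finger parallel gripper is mounted at the origin on a cart in front of the work surface, level with it; the furniture and walls round the work are solid. World frame = base frame: x ahead of the robot, y to its left, z up, the work surface at z = 0. Lengths are in m, angles in rad, forces in N, time in s.
With the tool pointing down it reaches from about 0.4 to 0.9 m from the base axis. Payload 5.5 kg.
Tool frame: the origin (TCP) lies between the finger pads; the fingertips stand 8 mm ahead of it and the grasp point (between the pads) lies 11 mm behind it; z points along the fingers, y is the direction in which the jaws open and shut (so a half turn about z gives the same grasp; the last joint's range is limited). The gripper opens to 92 mm and grips with 3 to 60 N. Pads are 19 mm wide; open, the fingers measure 130 mm over their backs; the gripper's body (75 mm by 190 mm) begins 47 mm behind the grasp point.
Start: joints at [-0.924, 0.501, -0.427, 1.55, 0.221, 1.138, -0.21], TCP at [0.243, 0.603, 0.235] pointing down, gripper open.
Joint ranges: [-2.88, 2.88], [-0.31, 2.03], [-1.54, 1.56], [0.2, 2.42], [-1.41, 4.55], [0.19, 2.02], [-2.57, 2.57]. Speed limits (rad/s): [2.57, 2.57, 3.14, 3.14, 3.14, 3.14, 3.14].

INTERFACE

Orientations are given as a unit quaternion [w, x, y, z].
In Python, from station import status, snapshot, camera_model, bot, cut_out, spot_point gives the robot as it stands.
- The arm moves only by the tool arm_command, never from a script. Its argument "commands" is a list of rows, each an object of numbers: "x", "y", "z": the shift along the tool's x, y, z in mm; "spin": the turn about the tool's z in degrees; "hand": the opening in per cent of the stroke, from 0 (shut) to 100 (fully open). A call has exactly 8 rows; each row shifts and turns the pose as measured when the row begins, along the tool's axes as they then stand; what a row does not reach is not made up. A row lasts 1/10 s, in which the tool goes at most 50 mm and 8.59 degrees, less where a joint would pass 70% of its speed; a pose out of reach is approached as far as the arm can. A call with a gripper value outside its range is refused whole. The fingers move at their own pace and stop on an object; "grip_force" is the grip in N (left out, the last holds). Time passes only in rows, so rows that do not move let the fingers close, or fill a call up. It gives the time, the measured TCP pose, the force and the opening at its end, in the units of the state.
- status.state(): the state, without advancing time (a new reading comes with each control period).
- snapshot(name): name is "side" or "top" or "wrist"; returns the picture (400x640x3 uint8, red, green, blue); there is no depth.
- camera_model(name): a dict with "camera_matrix" (3x3 intrinsics, pixels), "T" (4x4, takes a point from camera to world coordinates). Camera axes: x right, y up, looking along -z (the intrinsics and any distortion apply to the point x, -y, -z); pixel columns grow to the right and rows downward; lengths in m; the calibration is good to about 2 mm. A picture is of the moment at which its call begins: read the wrist's pose just before it. camera_model takes no time and is no camera call; for the wrist camera it gives the pose at the moment of the call.
- bot.finish_job(): hands the job in, once; it reports no verdict.
Trained networks look in the newest picture that a camera, given by its name, has taken for a name from the list of things; names that differ only in an ending like _2 or _b are one class to them, and where a whole thing is asked for, a point or a joint stands for the part that bears it (a point fixed in the world has none). Each returns a list of dicts, best first, with "p" (0 to 1); they miss things now and then, are a little off and sometimes report something else, mostly with a low value. They report only what shows in the picture. A call takes as long as a camera call.
- cut_out(camera, name): "region" (400x640 bool, what is visible of it) and "bbox" ([left, top, right, bottom] in pixels, round what is visible of it).
- spot_point(camera, name): "point" ([column, row] in pixels: a listed point, or the origin of a listed thing).
The state is a dict: "time": time; "q": joint angles; "dq": joint speeds; "joint_torque": joint torques, N m; "tcp_pos": TCP position; "orientation": TCP orientation; "contact_force": force on the tool from outside, world axes, zero at the start; "torque": the same for the moment, N m; "width": opening from 0.0 (shut) to 1.0 (fully open).
Only numpy, scipy, OpenCV 4.12 (cv2) and the standard library are available. Lean on these libraries where they do the work, as an engineer would, in place of code of your own. Each camera call takes 0.05 s, during which the arm holds its last target.

## Working session

There is one attempt and no reset: what is moved stays moved. The work goes in short steps, Python scripts to look and compute and a tool call to move; the robot and the scene stay as the last step left them, time stands still between calls to the robot, and variables do not carry over. Pictures are saved under pics/ and viewed, and the job is handed in when it is done.

Besides the shell and the picture viewer there is one more tool, called after ">>>" by a JSON object that holds its "api" and its "payload". arm_command: Moves the arm, as the interface text tells. Its arguments: {"type":"object","properties":{"commands":{"type":"array","items":{"type":"object","properties":{"x":{"type":"number"},"y":{"type":"number"},"z":{"type":"number"},"spin":{"type":"number"},"hand":{"type":"number"}}}},"grip_force":{"type":"number"}},"required":["commands"]}

```bash
ls; mkdir -p pics
cat > h.py <<'E'
import numpy as np, cv2
from station import status, snapshot, camera_model, bot, cut_out, spot_point
def save(name,fn):
    im=snapshot(name); cv2.imwrite('pics/'+fn,im[:,:,::-1]); return im
def ray(cm,p):
    K=np.array(cm['camera_matrix']);T=np.array(cm['T'])
    d=np.linalg.inv(K)@np.array([p[0],p[1],1.]); d=np.array([d[0],-d[1],-d[2]])
    return T[:3,3],T[:3,:3]@d
def atz(cm,p,z):
    o,d=ray(cm,p); return o+d*(z-o[2])/d[2]
def proj(cm,P):
    K=np.array(cm['camera_matrix']);T=np.array(cm['T'])
    c=np.linalg.inv(T)@np.append(P,1); c=np.array([c[0],-c[1],-c[2]]); u=K@c; return u[:2]/u[2]
E
python3 - <<'E'
from h import *
s=status.state();print(s)
for c in ['side','top','wrist']:
    save(c,c+'0.png'); cm=camera_model(c); print(c,{k:np.round(v,3).tolist() if not isinstance(v,str) else v for k,v in cm.items()})
    for n,z in [('driver',.0),('stand',0),('stand_hole0',.064),('jig',0),('screw_slot',.044),('block',.012),('jaw_pad',.02),('dome',0),('tape',0),('felt_marker',0)]:
        r=spot_point(c,n)
        for x in r[:2]: print(n,round(x['p'],2),np.round(x['point'],1),np.round(atz(cm,x['point'],z),4))
E
```

```text
pics
{'time': 0.0, 'q': array([-0.92376518,  0.50184723, -0.42677002,  1.55146453,  0.22082514,
        1.13830516, -0.21033225]), 'dq': array([ 1.91842103e-03,  1.15847814e-03, -2.64333176e-04, -6.44702660e-04,
       -1.82417671e-03,  2.26863872e-07, -2.84300849e-04]), 'joint_torque': array([ 7.48233069e-04, -5.66597092e+01, -5.81594512e+00, -2.79100156e+01,
       -6.85604895e-02,  3.09279759e-02,  2.11938468e-04]), 'tcp_pos': array([0.2432097 , 0.60203431, 0.23367082]), 'orientation': array([-2.02491203e-04,  1.90730978e-01,  9.81641854e-01, -9.60840603e-04]), 'contact_force': array([-0.03007079, -0.52473186, -0.54900675]), 'torque': array([ 0.06634762, -0.04233527, -0.02992281]), 'width': 0.9984148789611603}
side {'camera_matrix': [[510.402, 0.0, 329.454], [0.0, 510.402, 205.253], [0.0, 0.0, 1.0]], 'T': [[0.831, 0.294, -0.473, 0.091], [-0.556, 0.468, -0.686, -0.465], [0.02, 0.833, 0.552, 0.632], [0.0, 0.0, 0.0, 1.0]]}
stand 0.88 [369.5 296.9] [0.5291 0.0388 0.    ]
stand_hole0 0.64 [371.4 266.9] [0.5321 0.044  0.064 ]
stand_hole0 0.5 [228.7 273.6] [0.3204 0.1585 0.064 ]
block 0.
[... 689 characters left out ...]
 0.87 [381.6 195.1] [0.5323 0.0409 0.064 ]
stand_hole0 0.17 [305.9 265.1] [0.3583 0.2267 0.064 ]
jig 0.87 [259.5 177. ] [0.5796 0.3519 0.    ]
jig 0.21 [373.8 194.8] [0.537  0.0513 0.    ]
block 0.66 [260.5 162. ] [0.6177 0.3489 0.012 ]
block 0.29 [308.2 264.8] [0.3544 0.2211 0.012 ]
dome 0.96 [350.1 116. ] [0.7465 0.1151 0.    ]
tape 0.66 [306.2 266.3] [0.3494 0.2262 0.    ]
felt_marker 0.82 [241.6 263.8] [0.3543 0.3926 0.    ]
felt_marker 0.63 [373.6 200.1] [0.523  0.0518 0.    ]
wrist {'camera_matrix': [[284.118, 0.0, 317.318], [0.0, 284.118, 200.396], [0.0, 0.0, 1.0]], 'T': [[0.375, -0.889, -0.262, 0.173], [0.927, 0.359, 0.106, 0.632], [-0.0, -0.282, 0.959, 0.386], [0.0, 0.0, 0.0, 1.0]]}
```

View pics/side0.png

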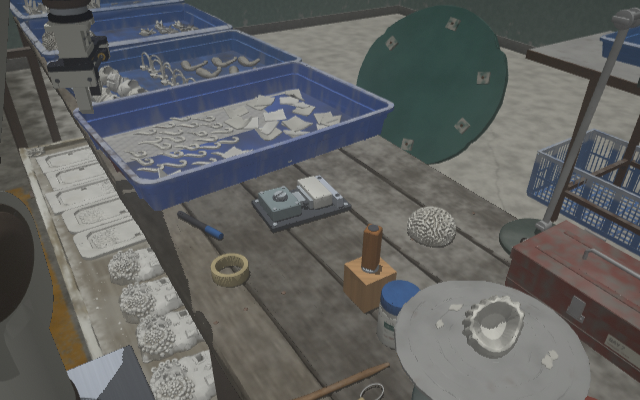

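View pics/top0.png

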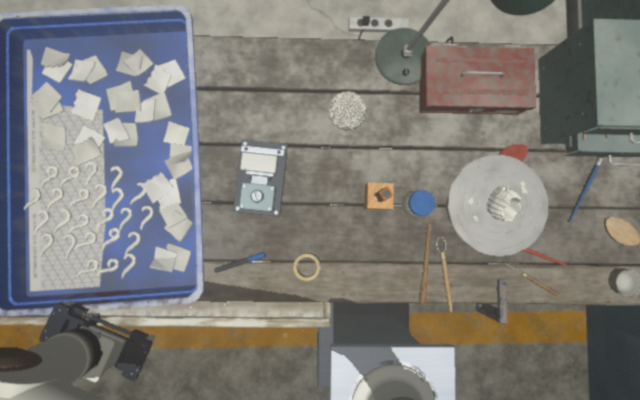

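View pics/wrist0.png

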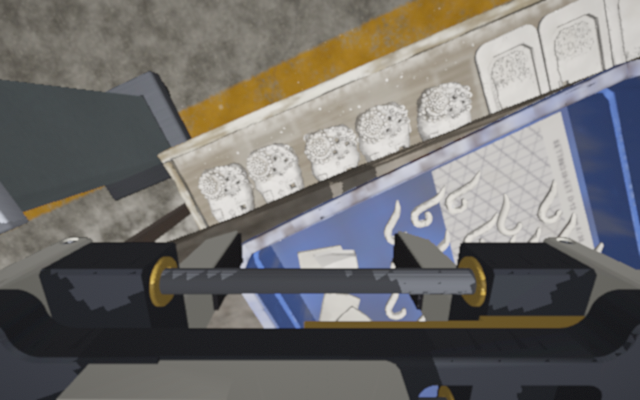

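Run:
```python
import cv2,numpy as np
a=cv2.imread('pics/top0.png');s=cv2.imread('pics/side0.png')
A=cv2.resize(a[135:225,225:300],None,fx=5,fy=5,interpolation=cv2.INTER_CUBIC)
B=cv2.resize(a[170:225,355:440],None,fx=4.6,fy=4.6,interpolation=cv2.INTER_CUBIC)
C=cv2.resize(s[165:235,245:355],None,fx=3.4,fy=3.4,interpolation=cv2.INTER_CUBIC)
D=cv2.resize(s[215:320,335:430],None,fx=3,fy=3,interpolation=cv2.INTER_CUBIC)
def pad(i): 
    o=np.zeros((max(600,0),400,3),np.uint8); 
    return i
o=np.zeros((590,800,3),np.uint8)
o[:450,:375]=A; o[:B.shape[0],395:395+B.shape[1]]=B
o[260:260+C.shape[0],400:400+C.shape[1]]=C[:, :400]
cv2.imwrite('pics/z0.png',o)
cv2.imwrite('pics/z1.png',D)
```

```text
(no output)
```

View pics/z0.png

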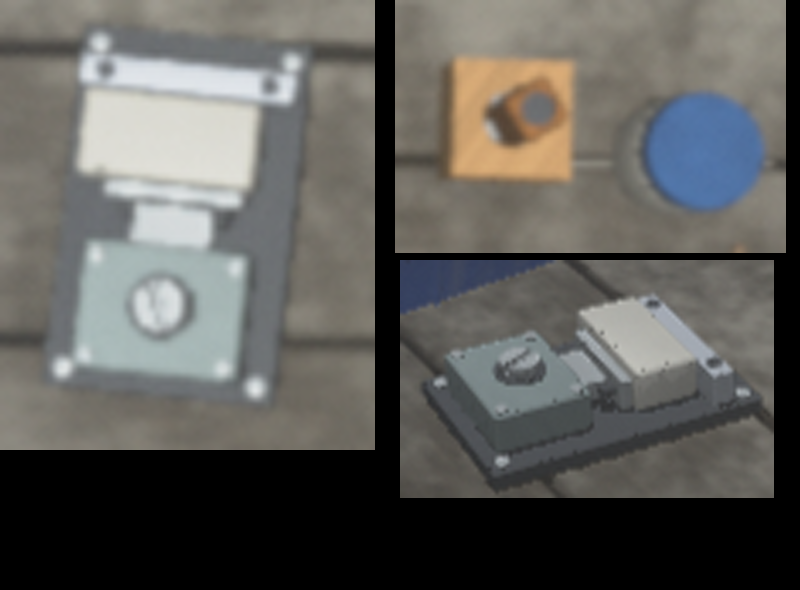

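View pics/z1.png

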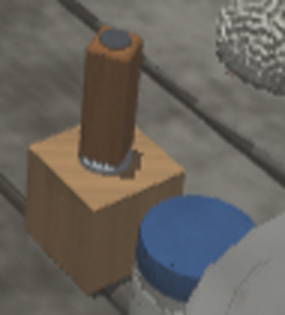

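```bash
cat >> h.py <<'E'
from scipy.spatial.transform import Rotation as Rn
def Rt(s):
    q=s['orientation']; return Rn.from_quat([q[1],q[2],q[3],q[0]]).as_matrix()
def rel(P):
    s=status.state(); return Rt(s).T@(np.array(P)-s['tcp_pos'])*1000
E
python3 - <<'E'
from h import *
cm=camera_model('top')
sc=atz(cm,(257,196),.05);print(sc)
for p in [(100/5+225-.5,42/5+135),(292/5+225,62/5+135),(62/5+225,367/5+135),(256/5+225,387/5+135)]: print(atz(cm,p,.014))
d=atz(cm,(395+0,0),0)
c=((540-395)/4.6+355,108/4.6+170);print(c,atz(cm,c,.147))
cs=camera_model('side'); print(atz(cs,(335+116/3,215+40/3),.147), atz(cs,(245+120/3.4,165+100/3.4),.05))
print(rel([sc[0],sc[1],.25]),rel([.532,.041,.25]))
E
```

```text
[0.52671386 0.35144493 0.05      ]
[0.66554339 0.39129494 0.014     ]
[0.65668021 0.29004977 0.014     ]
[0.49627011 0.40507144 0.014     ]
[0.48723636 0.30536867 0.014     ]
(386.5217391304348, 193.47826086956522) [0.53072641 0.04288396 0.147     ]
[0.52933948 0.04334722 0.147     ] [0.52399194 0.34801161 0.05      ]
[-356.81692597 -126.87539113  -15.28013614] [-477.96844576 -412.75351916  -15.27480577]
```

>>> {"api": "arm_command", "payload": {"commands": [{"x": -43,"y": -15,"z": -3,"hand": 60},{"x": -43,"y": -15,"z": -3},{"x": -43,"y": -15,"z": -3},{"x": -43,"y": -15,"z": -3},{"x": -43,"y": -15},{"x": -43,"y": -15},{"x": -43,"y": -15},{"x": -43,"y": -15}], "grip_force": 30}}

```text
invalid input at $.commands[0]: expected keys x, y, z, spin, hand
```

Run:
```python
from h import *
s=status.state();print(s['time'],s['tcp_pos'],s['q'],s['orientation'],s['width'])
cm=camera_model('wrist');save('wrist','wrist1.png')
print(rel([.5255,.350,.25]))
print(proj(cm,[.5255,.350,.05]))
for n in ['screw_slot','jig','block']:
    for x in spot_point('wrist',n)[:2]: print(n,round(x['p'],2),x['point'],atz(cm,x['point'],.044))
```

```text
1.65 [0.2433678  0.60270342 0.23472421] [-0.92378322  0.5009021  -0.4269868   1.55040471  0.22079982  1.13833675
 -0.21032226] [-1.35461238e-05  1.90732727e-01  9.81642005e-01 -1.16468072e-05] 0.999058687898092
[-356.27243473 -128.71665166  -15.27262608]
[234.48365728 405.05406214]
```

View pics/wrist1.png

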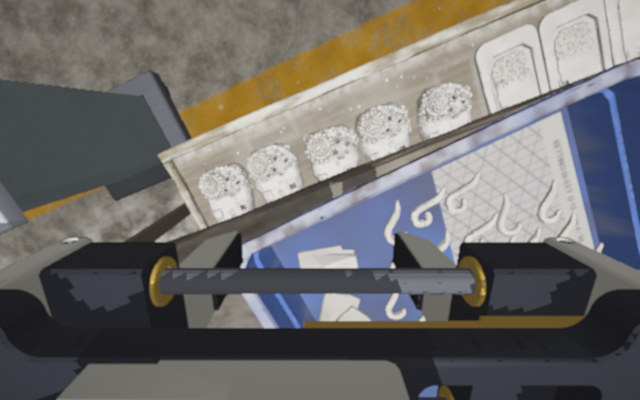

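>>> {"api": "arm_command", "payload": {"commands": [{"x": -44,"y": -16,"z": -3,"spin": 0,"hand": 60},{"x": -44,"y": -16,"z": -3,"spin": 0,"hand": 60},{"x": -44,"y": -16,"z": -3,"spin": 0,"hand": 60},{"x": -44,"y": -16,"z": -3,"spin": 0,"hand": 60},{"x": -44,"y": -16,"z": 0,"spin": 0,"hand": 60},{"x": -44,"y": -16,"z": 0,"spin": 0,"hand": 60},{"x": -44,"y": -16,"z": 0,"spin": 0,"hand": 60},{"x": -44,"y": -16,"z": 0,"spin": 0,"hand": 60}], "grip_force": 30}}

```text
time: 2.65
tcp_pos: [0.5234, 0.3545, 0.2465]
orientation: [-0.002, 0.181, 0.984, 0.003]
contact_force: [0.5, 0.4, -0.0]
width: 0.598
```

Run:
```python
from h import *
s=status.state();print(s['time'],s['tcp_pos'],s['q'],s['orientation'],s['width'])
cm=camera_model('wrist');save('wrist','wrist2.png')
print(rel([.5255,.350,.25]))
print(proj(cm,[.5255,.350,.05]))
for n in ['screw_slot','jig']:
    for x in spot_point('wrist',n)[:2]: print(n,round(x['p'],2),x['point'],atz(cm,x['point'],.044))
```

```text
2.65 [0.52341287 0.35451169 0.24652864] [-0.3840501   0.4447799  -0.33794223  1.58970574  0.15015457  1.13156249
  0.4519967 ] [-0.00213618  0.18080138  0.98351224  0.00315679] 0.5982277037328674
[ 7.94287503  2.15754484 -3.92302667]
[312.91784027 183.90691587]
screw_slot 0.45 [318.9, 188.0] [0.53448998 0.35467966 0.044     ]
jig 0.58 [329.2, 209.6] [0.56648809 0.35697088 0.044     ]
```

View pics/wrist2.png

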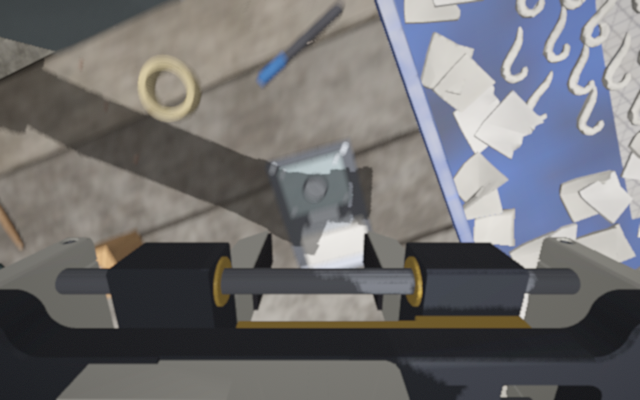

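Run:
```python
import cv2
a=cv2.imread('pics/wrist2.png')[140:235,260:385]
cv2.imwrite('pics/z2.png',cv2.resize(a,None,fx=6,fy=6,interpolation=cv2.INTER_CUBIC))
```

```text
(no output)
```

View pics/z2.png

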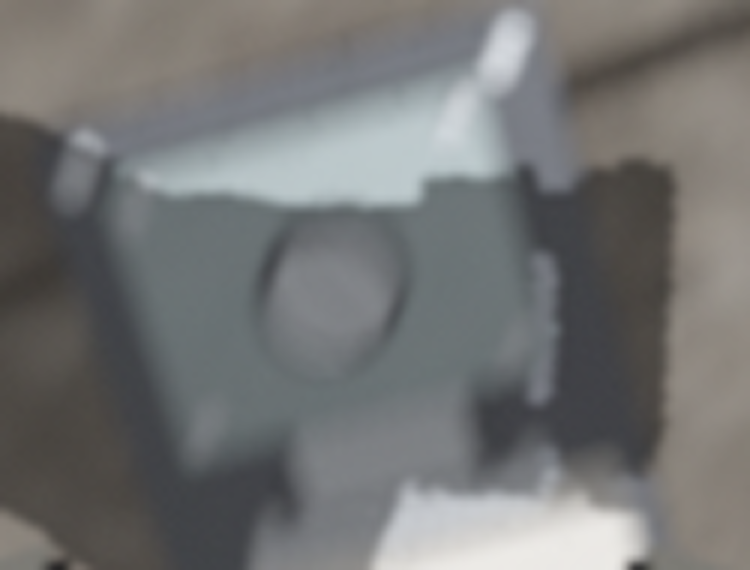

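>>> {"api": "arm_command", "payload": {"commands": [{"x": -8,"y": 0,"z": 10,"spin": 0,"hand": 50},{"x": -8,"y": 0,"z": 20,"spin": 0,"hand": 50},{"x": -8,"y": 0,"z": 25,"spin": 0,"hand": 50},{"x": -8,"y": 0,"z": 25,"spin": 0,"hand": 50},{"x": -8,"y": 0,"z": 25,"spin": 0,"hand": 50},{"x": -8,"y": 0,"z": 20,"spin": 0,"hand": 50},{"x": -3,"y": 0,"z": 10,"spin": 0,"hand": 50},{"x": 0,"y": 0,"z": 5,"spin": 0,"hand": 50}]}}

```text
time: 3.6
tcp_pos: [0.5688, 0.344, 0.0984]
orientation: [-0.003, 0.177, 0.984, 0.005]
contact_force: [-0.1, 0.2, 0.1]
width: 0.502
```

Run:
```python
from h import *
s=status.state();print(s['time'],s['tcp_pos'],s['q'],s['orientation'],s['width'])
cm=camera_model('wrist');a=save('wrist','wrist3.png')
np.save('cm3.npy',cm,allow_pickle=True)
p=proj(cm,[.5255,.350,.05]);print(p)
x,y=map(int,p)
b=a[max(0,y-60):y+60,x-80:x+80,::-1]
print(max(0,y-60),x-80)
cv2.imwrite('pics/z3.png',cv2.resize(b,None,fx=5,fy=5,interpolation=cv2.INTER_CUBIC))
for n in ['screw_slot','jig','screw']:
    for x in spot_point('wrist',n)[:2]: print(n,round(x['p'],2),x['point'],atz(cm,x['point'],.044))
```

```text
3.6 [0.56880168 0.34401152 0.09839757] [-0.37155515  0.65527726 -0.29444175  1.61653328  0.21437629  0.89898992
  0.47356909] [-0.00258261  0.17684741  0.98422302  0.00483499] 0.501530016538447
[301.90916518 166.54643023]
106 221
screw_slot 0.47 [311.3, 171.0] [0.53177784 0.35465156 0.044     ]
jig 0.69 [325.9, 212.9] [0.56593347 0.35365216 0.044     ]Traceback (most recent call last):
  File "<stdin>", line 11, in <module>
ValueError: it knows: block, dome, driver, felt_marker, jaw_pad, jig, screw_slot, stand, stand_hole, tape
```

View pics/z3.png

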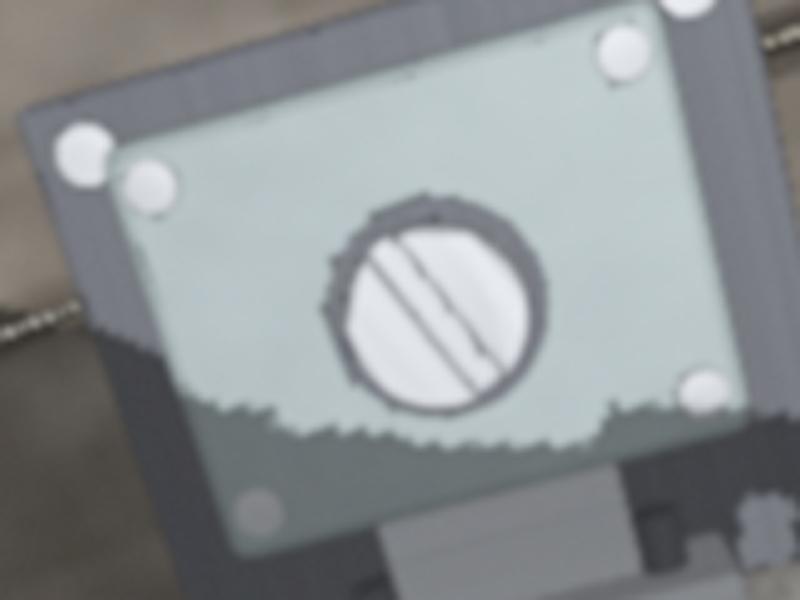

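View pics/wrist3.png

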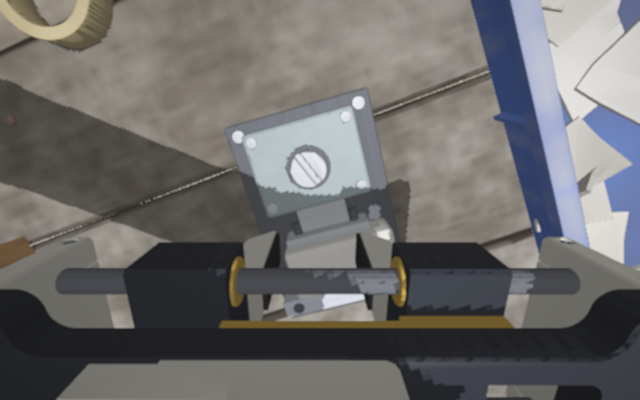

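Run:
```python
from h import *
cm=np.load('cm3.npy',allow_pickle=True).item()
f=lambda x,y:(x/5-.4+221,y/5-.4+106)
W=lambda x,y,z:atz(cm,f(x,y),z)
print('c',W(437.5,320,.05))
for a,b in [((372,262),(475,393)),((397,240),(502,372)),((384,251),(488,382))]:
    d=W(*b,.05)-W(*a,.05);print(np.degrees(np.arctan2(d[1],d[0])),np.linalg.norm(d))
p=W(385,251,.05)
# housing edges at z .04
for a,b in [((108,150),(235,555)),((655,3),(745,430)),((235,555),(745,430)),((108,150),(655,3))]:
    d=W(*b,.04)-W(*a,.04);print(np.degrees(np.arctan2(d[1],d[0])),np.linalg.norm(d))
```

```text
c [0.52906933 0.35332567 0.05      ]
17.035401566855082 0.02373327375008537
17.666655418542657 0.023919008549203202
17.457306171527254 0.023766687546633143
-6.482727531760431 0.06360421976503773
-6.064890593983588 0.06390842408442642
83.83382112624594 0.08120528934279965
84.05030910203172 0.08074148770532305
```

>>> {"api": "arm_command", "payload": {"commands": [{"x": -10,"y": -30,"z": -35,"spin": 0,"hand": 60},{"x": -14,"y": -38,"z": -25,"spin": 0,"hand": 60},{"x": -14,"y": -38,"z": -25,"spin": 0,"hand": 60},{"x": -14,"y": -38,"z": -25,"spin": 0,"hand": 60},{"x": -15,"y": -40,"z": -15,"spin": 0,"hand": 60},{"x": -15,"y": -40,"z": -15,"spin": 0,"hand": 60},{"x": -15,"y": -40,"z": -10,"spin": 0,"hand": 60},{"x": -12,"y": -32,"z": 0,"spin": 0,"hand": 60}]}}

```text
time: 4.55
tcp_pos: [0.5717, 0.0301, 0.2624]
orientation: [0.007, 0.167, 0.986, 0.011]
contact_force: [0.7, -0.2, 0.6]
width: 0.599
```

Run:
```python
from h import *
s=status.state();print(s['time'],s['tcp_pos'],s['q'],s['orientation'],s['width'])
cm=camera_model('wrist');a=save('wrist','wrist4.png')
np.save('cm4.npy',cm,allow_pickle=True)
p=proj(cm,[.531,.0425,.147]);print(p)
x,y=map(int,p)
y0=max(0,y-60);b=a[y0:y0+120,x-80:x+80,::-1]
print(y0,x-80)
cv2.imwrite('pics/z4.png',cv2.resize(b,None,fx=5,fy=5,interpolation=cv2.INTER_CUBIC))
for n,z in [('driver',0),('stand_hole',.064)]:
    for x in spot_point('wrist',n)[:2]: print(n,round(x['p'],2),x['point'],atz(cm,x['point'],z))
```

```text
4.55 [0.57173189 0.03005645 0.26244315] [ 0.13649091  0.30573886 -0.27615924  1.73942843  0.07404518  1.08939417
  1.07519437] [0.0067002  0.16681053 0.9859084  0.01067588] 0.5985370549127997
[311.57599177 153.11862852]
93 231
driver 0.65 [313.1, 139.2] [0.53154448 0.04516253 0.        ]
stand_hole 0.89 [315.5, 145.8] [0.53466052 0.04655846 0.064     ]
```

View pics/z4.png

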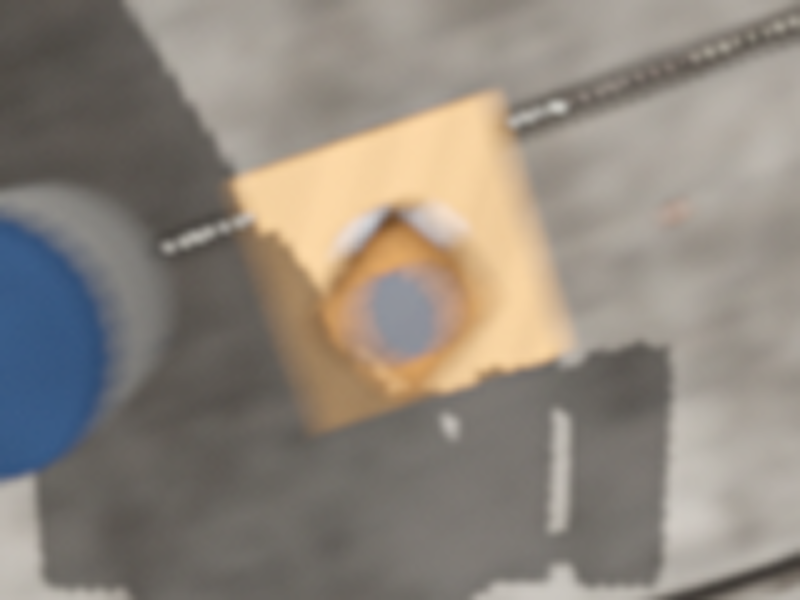

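View pics/wrist4.png

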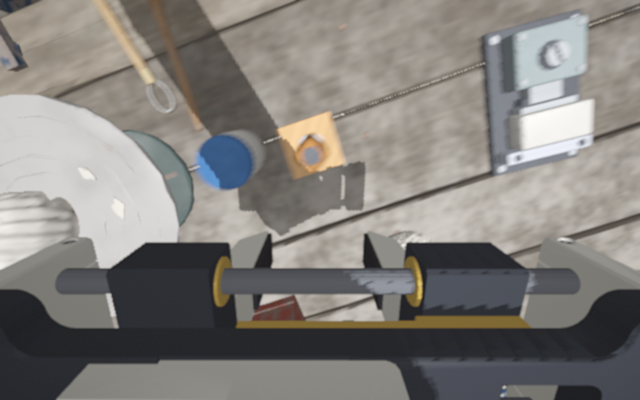

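>>> {"api": "arm_command", "payload": {"commands": [{"x": 6,"y": 16,"z": 5,"spin": 0,"hand": 60},{"x": 6,"y": 16,"z": 10,"spin": 0,"hand": 60},{"x": 0,"y": 0,"z": 10,"spin": -8,"hand": 60},{"x": 0,"y": 0,"z": 10,"spin": -8,"hand": 60},{"x": 0,"y": 0,"z": 10,"spin": -8,"hand": 60},{"x": 0,"y": 0,"z": 10,"spin": -8,"hand": 60},{"x": 0,"y": 0,"z": 8,"spin": -8,"hand": 60},{"x": 0,"y": 0,"z": 0,"spin": -5,"hand": 60}]}}

```text
time: 5.5
tcp_pos: [0.5721, 0.0843, 0.205]
orientation: [0.017, -0.245, 0.969, 0.01]
contact_force: [-0.5, 0.2, 0.8]
width: 0.603
```

```bash
cat >> h.py <<'E'
def look(fn,P,h=60,f=5):
    s=status.state();R=Rt(s)
    print('t',round(s['time'],2),'tcp',np.round(s['tcp_pos'],4),'yaw',round(np.degrees(np.arctan2(R[1,0],R[0,0]))%360,2),'zax',np.round(R[:,2],4),'q',np.round(s['q'],2),'F',np.round(s['contact_force'],1),'M',np.round(s['torque'],3),'w',round(s['width'],3))
    cm=camera_model('wrist');a=save('wrist',fn+'.png');np.save(fn+'.npy',cm,allow_pickle=True)
    p=proj(cm,P);x,y=map(int,p);w=h*4//3
    y0=min(max(0,y-h),400-2*h);x0=min(max(0,x-w),640-2*w)
    cv2.imwrite('pics/'+fn+'z.png',cv2.resize(a[y0:y0+2*h,x0:x0+2*w,::-1],None,fx=f,fy=f,interpolation=cv2.INTER_CUBIC))
    print('crop',x0,y0,f,'proj',p)
    return cm,s
E
python3 - <<'E'
from h import *
look('w5',[.531,.044,.147])
E
```

```text
t 5.5 tcp [0.5721 0.0843 0.205 ] yaw 208.4 zax [ 0.0275  0.0269 -0.9993] q [ 0.17  0.39 -0.44  1.79  0.17  0.97  1.73] F [-0.5  0.2  0.8] M [0.056 0.049 0.029] w 0.603
crop 213 82 5 proj [293.56168425 142.9267929 ]
```

View pics/w5z.png

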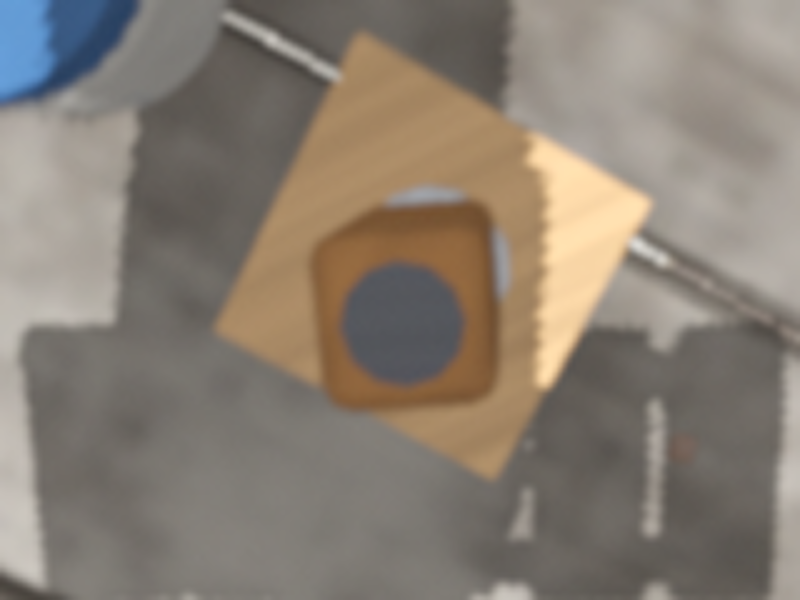

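```bash
cat >> h.py <<'E'
def world(fn,x0,y0,f,pts,z):
    cm=np.load(fn+'.npy',allow_pickle=True).item()
    return np.array([atz(cm,(x/f-.5+.5/f+x0,y/f-.5+.5/f+y0),z) for x,y in pts])
def ang(a,b): d=b-a; return np.degrees(np.arctan2(d[1],d[0]))
E
python3 - <<'E'
from h import *
w=world('w5',213,82,5,[(345,408),(478,400),(320,280),(328,390),(497,260),(497,380),(403,322)],.147)
print(ang(w[0],w[1]),ang(w[2],w[3]),ang(w[4],w[5]),w[6])
w=world('w5',213,82,5,[(217,330),(495,478),(360,32),(650,203)],.064)
print(w.mean(0),ang(w[0],w[1]),ang(w[2],w[3]),ang(w[0],w[2]),w)
print(rel([w.mean(0)[0],w.mean(0)[1],.15]))
a=cv2.imread('pics/w5.png')
cv2.imwrite('pics/w5zz.png',cv2.resize(a[120:175,265:325],None,fx=10,fy=10,interpolation=cv2.INTER_CUBIC))
E
```

```text
121.75920997383669 30.037084518143995 28.061527333251483 [0.53306894 0.04475784 0.147     ]
[0.53341158 0.0446221  0.064     ] 89.54582526187288 89.13627113175848 179.54299669075718 [[0.56499751 0.01242331 0.064     ]
 [0.56550298 0.07618906 0.064     ]
 [0.5010904  0.01293306 0.064     ]
 [0.50205541 0.07694297 0.064     ]]
[ 55.5566202  -17.14952567  53.37564729]
```

View pics/w5zz.png

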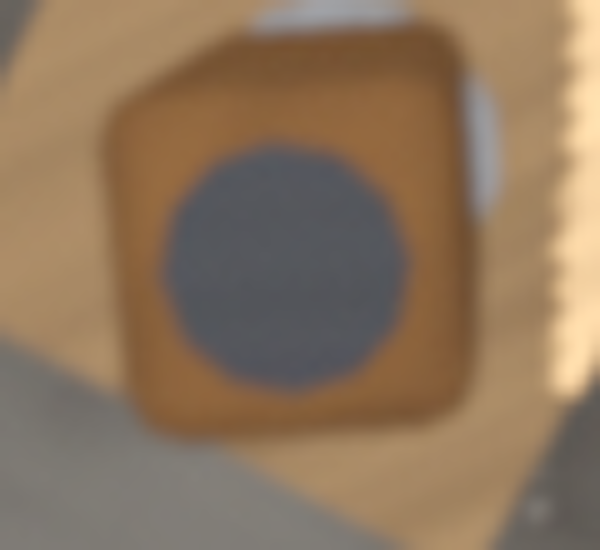

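>>> {"api": "arm_command", "payload": {"commands": [{"x": 8,"y": -2,"z": 0,"spin": 0,"hand": 60},{"x": 8,"y": -3,"z": 0,"spin": 0,"hand": 60},{"x": 8,"y": -3,"z": 0,"spin": 0,"hand": 60},{"x": 8,"y": -3,"z": 0,"spin": 0,"hand": 60},{"x": 8,"y": -3,"z": 0,"spin": 0,"hand": 60},{"x": 8,"y": -3,"z": 0,"spin": 0,"hand": 60},{"x": 6,"y": -1,"z": 0,"spin": -1,"hand": 60},{"x": 0,"y": 0,"z": 0,"spin": -1,"hand": 60}]}}

```text
time: 6.35
tcp_pos: [0.5298, 0.042, 0.2054]
orientation: [0.019, -0.263, 0.965, 0.009]
contact_force: [1.1, -0.5, -0.1]
width: 0.604
```

Run:
```python
from h import *
look('w6',[.531,.044,.147])
print(rel([.5333,.0447,.104]))
```

```text
t 6.35 tcp [0.5298 0.042  0.2054] yaw 210.47 zax [ 0.0314  0.0275 -0.9991] q [ 0.27  0.3  -0.45  1.91  0.14  0.93  1.86] F [ 1.1 -0.5 -0.1] M [ 0.041  0.075 -0.002] w 0.604
crop 237 156 5 proj [317.54941762 216.77032459]
[  0.34901581  -0.25097339 101.61919696]
```

View pics/w6.png

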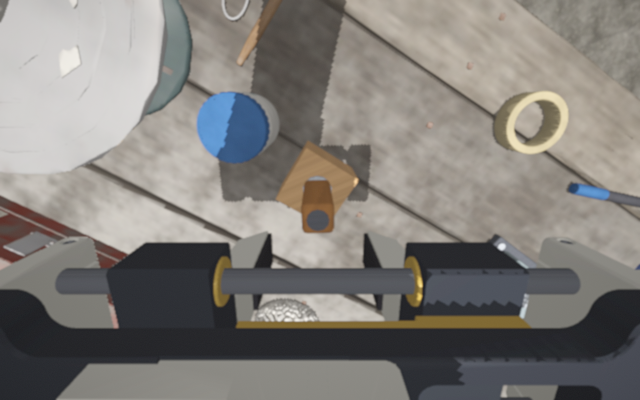

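>>> {"api": "arm_command", "payload": {"commands": [{"x": 0,"y": 0,"z": 10,"spin": 0,"hand": 60},{"x": 0,"y": 0,"z": 16,"spin": 0,"hand": 60},{"x": 0,"y": 0,"z": 16,"spin": 0,"hand": 60},{"x": 0,"y": 0,"z": 16,"spin": 0,"hand": 60},{"x": 0,"y": 0,"z": 16,"spin": 0,"hand": 60},{"x": 0,"y": 0,"z": 14,"spin": 0,"hand": 60},{"x": 0,"y": 0,"z": 8,"spin": 0,"hand": 60},{"x": 0,"y": 0,"z": 3,"spin": 0,"hand": 60}]}}

```text
time: 7.2
tcp_pos: [0.5354, 0.0486, 0.0995]
orientation: [0.02, -0.265, 0.964, 0.01]
contact_force: [-0.5, 0.0, 0.2]
width: 0.596
```

Run:
```python
from h import *
look('w7',[.531,.044,.147])
print(rel([.5333,.0447,.104]))
```

```text
t 7.2 tcp [0.5354 0.0486 0.0995] yaw 210.73 zax [ 0.0335  0.0309 -0.999 ] q [ 0.21  0.46 -0.41  1.97  0.23  0.72  1.78] F [-0.5  0.   0.2] M [ 0.003  0.062 -0.011] w 0.596
crop 233 233 5 proj [313.15887644 293.93077489]
[ 3.47741559 -2.31723342 -4.81038877]
```

View pics/w7.png

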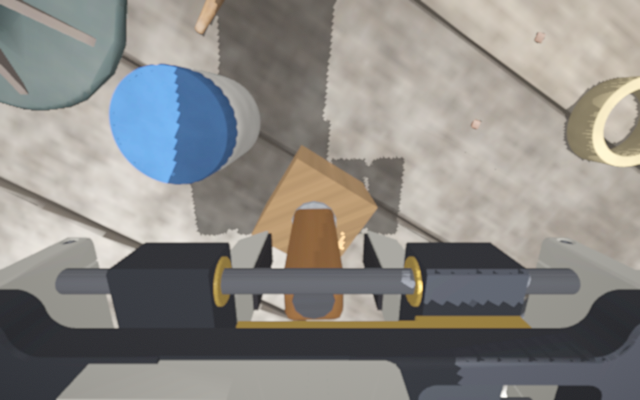

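>>> {"api": "arm_command", "payload": {"commands": [{"x": 2,"y": -1,"z": -3,"spin": 0,"hand": 60},{"x": 1,"y": -0.5,"z": -1,"spin": 0,"hand": 60},{"x": 0,"y": 0,"z": 0,"spin": 0,"hand": 20},{"x": 0,"y": 0,"z": 0,"spin": 0,"hand": 0},{"x": 0,"y": 0,"z": 0,"spin": 0,"hand": 0},{"x": 0,"y": 0,"z": 0,"spin": 0,"hand": 0},{"x": 0,"y": 0,"z": 0,"spin": 0,"hand": 0},{"x": 0,"y": 0,"z": 0,"spin": 0,"hand": 0}], "grip_force": 40}}

```text
time: 8.05
tcp_pos: [0.5352, 0.0454, 0.1062]
orientation: [0.022, -0.265, 0.964, 0.01]
contact_force: [0.6, -0.1, -1.6]
width: 0.282
```

Run:
```python
from h import *
look('w8',[.531,.044,.147])
```

```text
t 8.05 tcp [0.5352 0.0454 0.1062] yaw 210.72 zax [ 0.0381  0.0308 -0.9988] q [ 0.22  0.45 -0.41  1.97  0.23  0.72  1.79] F [ 0.6 -0.1 -1.6] M [-0.004  0.09   0.034] w 0.282
crop 238 228 5 proj [318.90284613 288.03708136]
```

>>> {"api": "arm_command", "payload": {"commands": [{"x": -0.3,"y": 0,"z": -5,"spin": 0,"hand": 0},{"x": -0.6,"y": 0.1,"z": -12,"spin": 0,"hand": 0},{"x": -0.7,"y": 0.1,"z": -14,"spin": 0,"hand": 0},{"x": -0.7,"y": 0.1,"z": -14,"spin": 0,"hand": 0},{"x": -0.7,"y": 0.1,"z": -14,"spin": 0,"hand": 0},{"x": -0.7,"y": 0.1,"z": -14,"spin": 0,"hand": 0},{"x": -0.7,"y": 0.1,"z": -14,"spin": 0,"hand": 0},{"x": -0.5,"y": 0,"z": -10,"spin": 0,"hand": 0}]}}

```text
time: 8.9
tcp_pos: [0.5339, 0.046, 0.2101]
orientation: [0.021, -0.266, 0.964, 0.01]
contact_force: [0.7, 0.7, -1.1]
width: 0.28
```

Run:
```python
from h import *
look('w9',[.531,.044,.147])
a=save('side','side9.png')
cv2.imwrite('pics/side9z.png',cv2.resize(a[120:320,300:440,::-1],None,fx=3,fy=3,interpolation=cv2.INTER_CUBIC))
```

```text
t 8.9 tcp [0.5339 0.046  0.2101] yaw 210.79 zax [ 0.0354  0.0312 -0.9989] q [ 0.27  0.3  -0.46  1.89  0.13  0.94  1.86] F [ 0.7  0.7 -1.1] M [0.016 0.092 0.001] w 0.28
crop 235 147 5 proj [315.80623907 207.58071262]
```

View pics/w9.png

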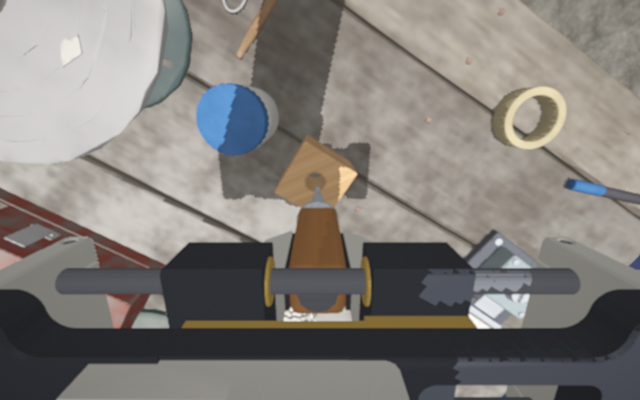

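View pics/side9z.png

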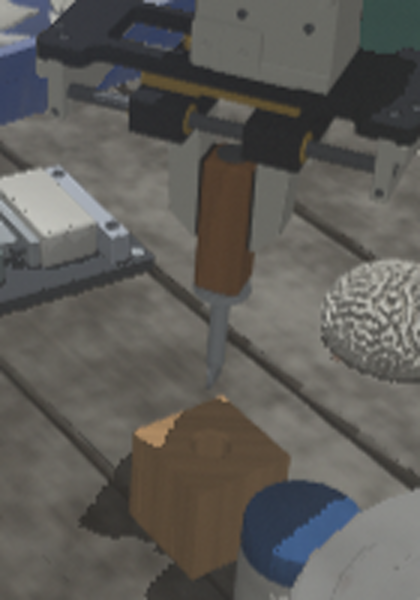

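Run:
```python
import cv2
a=cv2.imread('pics/w9.png')[160:250,265:375]
b=cv2.imread('pics/side9.png')[205:260,350:400]
cv2.imwrite('pics/z9.png',cv2.resize(a,None,fx=7,fy=6.5,interpolation=cv2.INTER_CUBIC))
cv2.imwrite('pics/z9b.png',cv2.resize(b,None,fx=8,fy=8,interpolation=cv2.INTER_CUBIC))
```

```text
(no output)
```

View pics/z9.png

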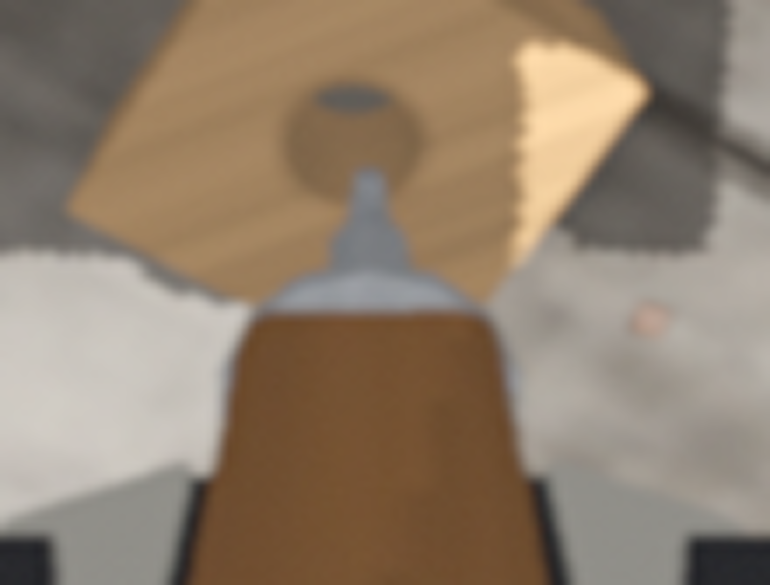

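View pics/z9b.png

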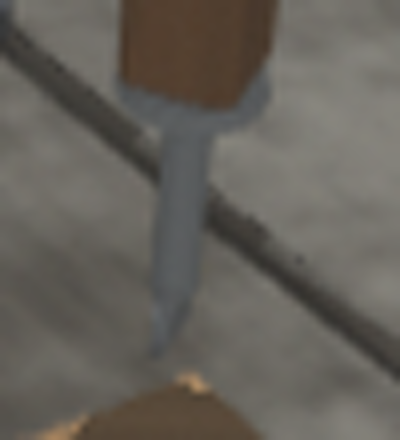

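```bash
cat >> h.py <<'E'
def toolpt(cm,s,p,ztool):
    o,d=ray(cm,p);R=Rt(s);o=R.T@(o-s['tcp_pos'])*1000;d=R.T@d
    return o+d*(ztool-o[2])/d[2]
E
python3 - <<'E'
from h import *
cm=camera_model('wrist');s=status.state()
for z in (102,104): print(toolpt(cm,s,(317.5,186.3),z))
R=Rt(s)
# expected tip if driver was vertical at pick: grasp pt -> down
print('vertical dir in tool',R.T@np.array([0,0,-1]))
# stand hole centre measured now
w=world('w9',265,160,1,[],.064) if 0 else None
cm9=np.load('w9.npy',allow_pickle=True).item()
print('hole',atz(cm9,(265+352/7,160+140/6.5),.064))
print('screw rel',rel([.529,.3535,.05]))
E
```

```text
[ 14.32170072   0.63749367 102.        ]
[ 13.83977473   0.63829565 104.        ]
vertical dir in tool [ 0.04823727 -0.00746399  0.99880802]
hole [0.53227651 0.04444646 0.064     ]
screw rel [-144.45081201  265.90086648  169.68334474]
```

>>> {"api": "arm_command", "payload": {"commands": [{"x": -12,"y": 20,"z": 0,"spin": 0,"hand": 0},{"x": -20,"y": 35,"z": 0,"spin": 0,"hand": 0},{"x": -21,"y": 37,"z": 0,"spin": 0,"hand": 0},{"x": -21,"y": 37,"z": 0,"spin": 0,"hand": 0},{"x": -21,"y": 37,"z": 0,"spin": 0,"hand": 0},{"x": -21,"y": 37,"z": 0,"spin": 0,"hand": 0},{"x": -21,"y": 37,"z": 0,"spin": 0,"hand": 0},{"x": -16,"y": 25,"z": 0,"spin": 0,"hand": 0}]}}

```text
time: 9.8
tcp_pos: [0.5314, 0.3522, 0.2138]
orientation: [0.018, -0.258, 0.966, 0.007]
contact_force: [-0.5, 0.3, -0.7]
width: 0.28
```

Run:
```python
from h import *
cm,s=look('w10',[.529,.3535,.05])
print('screw rel',rel([.529,.3535,.05]), Rt(s).T@[0,0,-1])
```

```text
t 9.8 tcp [0.5314 0.3522 0.2138] yaw 209.86 zax [ 0.0314  0.0235 -0.9992] q [-0.25  0.49 -0.52  1.64  0.27  1.04  1.25] F [-0.5  0.3 -0.7] M [ 0.05   0.063 -0.032] w 0.28
crop 238 119 5 proj [318.3010651  179.15677936]
screw rel [ 10.05144395  -4.78971669 163.81898647] [ 0.03896093 -0.00478228  0.99922929]
```

View pics/w10z.png

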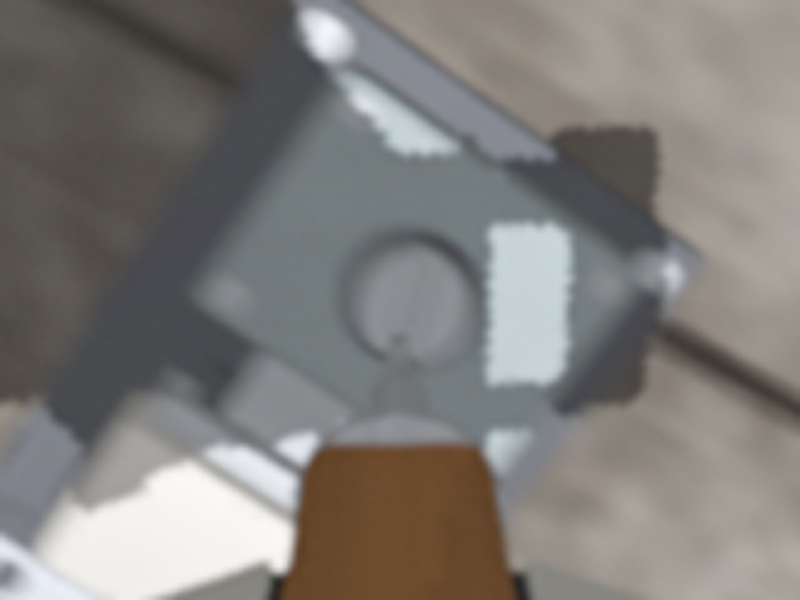

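```bash
cat >> h.py <<'E'
def plan(tip,target,yaw=None,s=None):
    s=s or status.state();R=Rt(s);cur=np.degrees(np.arctan2(R[1,0],R[0,0]))%360
    d=0 if yaw is None else cur-yaw
    Rn_=R@Rn.from_euler('z',d,degrees=True).as_matrix()
    t=np.array(target)-Rn_@(np.array(tip)/1000)
    print('spin',round(d,2),'delta tool mm',np.round(R.T@(t-s['tcp_pos'])*1000,2),'tip now',np.round(s['tcp_pos']+R@(np.array(tip)/1000),4))
E
python3 - <<'E'
from h import *
a=cv2.imread('pics/w10.png')[160:215,285:350]
clahe=cv2.createCLAHE(4,(2,2)); g=clahe.apply(cv2.cvtColor(a,cv2.COLOR_BGR2GRAY))
cv2.imwrite('pics/z10.png',cv2.resize(g,None,fx=10,fy=10,interpolation=cv2.INTER_CUBIC))
cm=np.load('w10.npy',allow_pickle=True).item();s=status.state()
p=(238+397/5-.4,119+345/5-.4)
for z in (102,104): print(toolpt(cm,s,p,z))
print(world('w10',238,119,5,[(417,300)],.05))
plan((6,.6,103),(.529,.3535,.065),197.4)
E
```

```text
[ 15.28304901  -5.87846157 102.        ]
[ 14.79673929  -5.89244052 104.        ]
[[0.52692578 0.35582198 0.05      ]]
spin 12.72 delta tool mm [ 3.71 -6.56 45.83] tip now [0.5279 0.3584 0.111 ]
```

View pics/z10.png

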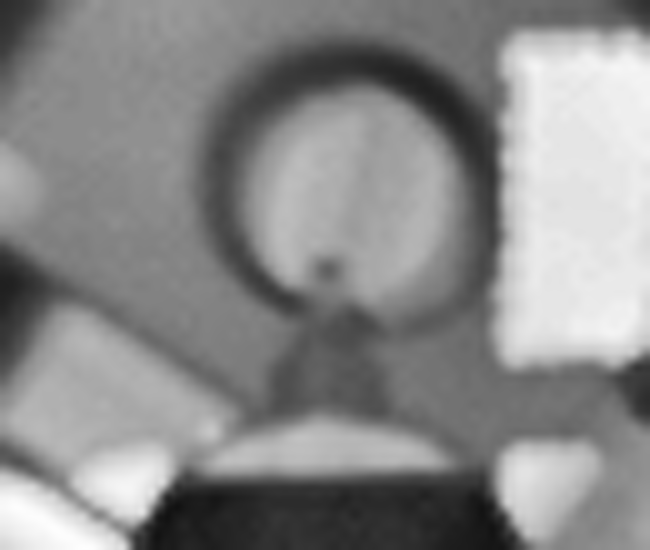

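Run:
```python
from h import *
cm,s=look('w11',[.529,.3535,.05])
print(status.state()['tcp_pos'])
print(toolpt(cm,s,(317.5,186.8),103))
plan((6,.6,103),(.529,.3535,.065),197.4)
```

```text
t 9.85 tcp [0.5302 0.358  0.2141] yaw 210.12 zax [ 0.0313  0.0286 -0.9991] q [-0.25  0.49 -0.52  1.64  0.27  1.04  1.25] F [ 0.8  6.  -0.5] M [ 0.582 -0.02  -0.005] w 0.283
crop 232 117 5 proj [312.58925414 177.14745811]
[0.53024215 0.35519333 0.21388995]
[ 13.62726133   0.71859204 103.        ]
spin 12.73 delta tool mm [ 2.16 -3.88 45.68] tip now [0.5279 0.3554 0.1107]
```

View pics/w11z.png

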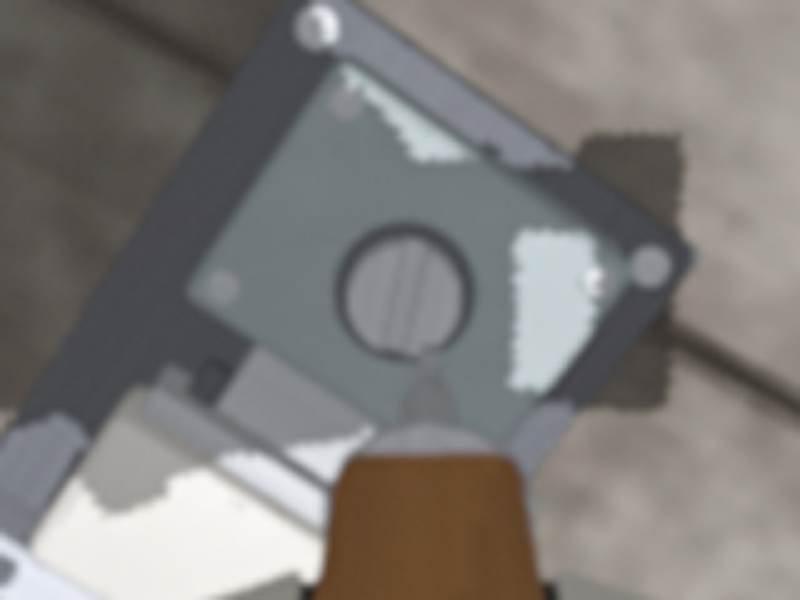

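Run:
```python
from h import *
w=world('w11',232,117,5,[(405,295),(388,250),(376,345),(398,243),(383,350),(415,240),(398,352)],.05)
print(w[0],[ang(w[i],w[i+1]) for i in (1,3,5)])
s=status.state();print(s['tcp_pos'],s['dq'].round(3))
```

```text
[0.52744068 0.35262028 0.05      ] [np.float64(22.51294681735335), np.float64(21.859052658798497), np.float64(21.426481009810747)]
[0.53024215 0.35519333 0.21388995] [ 0.053 -0.026  0.047  0.046  0.01   0.017  0.042]
```

Run:
```python
from h import *
plan((5.7,.7,103),(.528,.353,.066),198.5)
```

```text
spin 11.63 delta tool mm [ 3.51 -3.73 44.64] tip now [0.5281 0.3557 0.1108]
```

>>> {"api": "arm_command", "payload": {"commands": [{"x": 0.7,"y": -0.7,"z": 6,"spin": 2,"hand": 0},{"x": 0.7,"y": -0.7,"z": 9,"spin": 3,"hand": 0},{"x": 0.7,"y": -0.7,"z": 9,"spin": 3,"hand": 0},{"x": 0.7,"y": -0.7,"z": 9,"spin": 2,"hand": 0},{"x": 0.7,"y": -0.7,"z": 7,"spin": 1.5,"hand": 0},{"x": 0,"y": 0,"z": 4,"spin": 0,"hand": 0},{"x": 0,"y": 0,"z": 0,"spin": 0,"hand": 0},{"x": 0,"y": 0,"z": 0,"spin": 0,"hand": 0}]}}

```text
time: 10.7
tcp_pos: [0.5281, 0.3463, 0.1627]
orientation: [0.013, -0.158, 0.987, 0.008]
contact_force: [0.5, -0.3, -0.4]
width: 0.284
```

Run:
```python
from h import *
cm,s=look('w12',[.528,.353,.05],h=50,f=6)
print(status.state()['tcp_pos'])
plan((5.7,.7,103),(.528,.353,.056),198.5)
```

```text
t 10.7 tcp [0.5281 0.3463 0.1627] yaw 198.19 zax [ 0.0238  0.0195 -0.9995] q [-0.29  0.53 -0.45  1.69  0.28  0.95  1.05] F [ 0.5 -0.3 -0.4] M [0.048 0.005 0.028] w 0.284
crop 256 147 6 proj [322.01320188 197.00559234]
[0.52818531 0.34626343 0.16279078]
spin -0.32 delta tool mm [-4.56  4.6   3.87] tip now [0.525  0.3472 0.0597]
```

View pics/w12z.png

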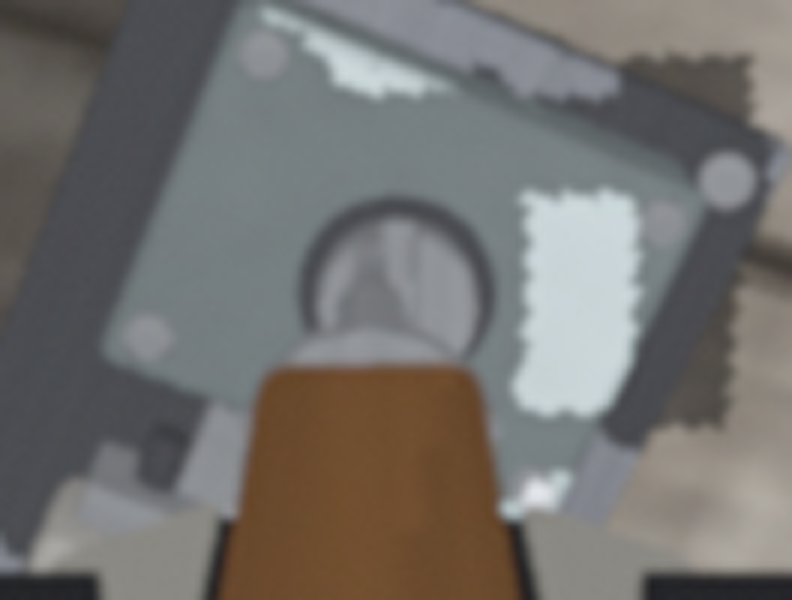

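>>> {"api": "arm_command", "payload": {"commands": [{"x": -1.5,"y": 1.5,"z": 0,"spin": 0,"hand": 0},{"x": -1.5,"y": 1.5,"z": 0,"spin": 0,"hand": 0},{"x": -1.5,"y": 1.5,"z": 0,"spin": 0,"hand": 0},{"x": 0,"y": 0,"z": 0,"spin": 0,"hand": 0},{"x": 0,"y": 0,"z": 0,"spin": 0,"hand": 0},{"x": 0,"y": 0,"z": 0,"spin": 0,"hand": 0},{"x": 0,"y": 0,"z": 0,"spin": 0,"hand": 0},{"x": 0,"y": 0,"z": 0,"spin": 0,"hand": 0}]}}

```text
time: 11.55
tcp_pos: [0.5321, 0.3535, 0.1647]
orientation: [0.015, -0.159, 0.987, 0.008]
contact_force: [-0.4, -1.3, -1.2]
width: 0.283
```

Run:
```python
from h import *
cm,s=look('w13',[.528,.353,.05],h=25,f=12)
print(status.state()['tcp_pos'])
plan((5.7,.7,103),(.528,.353,.056),198.5)
a=cv2.imread('pics/w13z.png',0);g=cv2.createCLAHE(4,(2,2)).apply(a);cv2.imwrite('pics/w13c.png',g)
```

```text
t 11.55 tcp [0.5321 0.3535 0.1647] yaw 198.24 zax [ 0.0263  0.0214 -0.9994] q [-0.29  0.54 -0.45  1.67  0.28  0.96  1.04] F [-0.4 -1.3 -1.2] M [ 0.027  0.067 -0.012] w 0.283
crop 282 165 12 proj [315.99126887 190.07204962]
[0.53212313 0.35353821 0.16473404]
spin -0.26 delta tool mm [ 1.82 -1.21  5.55] tip now [0.5292 0.3546 0.0616]
```

View pics/w13c.png

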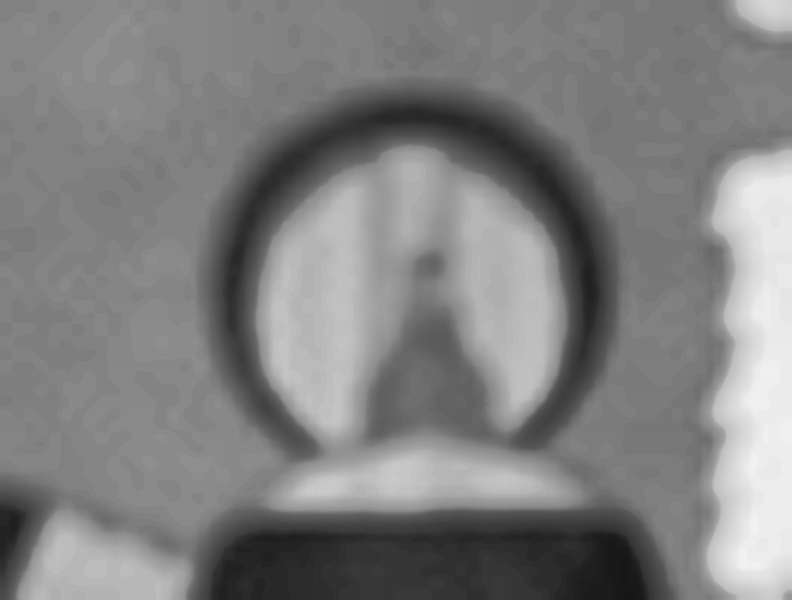

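>>> {"api": "arm_command", "payload": {"commands": [{"x": 1,"y": -0.6,"z": 0,"spin": 0,"hand": 0},{"x": 0.8,"y": -0.5,"z": 0,"spin": 0,"hand": 0},{"x": 0,"y": 0,"z": 0,"spin": 0,"hand": 0},{"x": 0,"y": 0,"z": 2,"spin": 0,"hand": 0},{"x": 0,"y": 0,"z": 2,"spin": 0,"hand": 0},{"x": 0,"y": 0,"z": 2,"spin": 0,"hand": 0},{"x": 0,"y": 0,"z": 1,"spin": 0,"hand": 0},{"x": 0,"y": 0,"z": 0,"spin": 0,"hand": 0}]}}

```text
time: 12.4
tcp_pos: [0.5307, 0.3516, 0.1568]
orientation: [0.014, -0.159, 0.987, 0.008]
contact_force: [0.1, -0.7, -0.8]
width: 0.284
```

Run:
```python
from h import *
cm,s=look('w14',[.528,.353,.05],h=25,f=12)
plan((5.7,.7,103),(.528,.353,.044),198.5)
a=cv2.imread('pics/w14z.png',0);g=cv2.createCLAHE(4,(2,2)).apply(a);cv2.imwrite('pics/w14c.png',g)
```

```text
t 12.4 tcp [0.5307 0.3516 0.1568] yaw 198.23 zax [ 0.0259  0.021  -0.9994] q [-0.29  0.54 -0.45  1.68  0.28  0.94  1.04] F [ 0.1 -0.7 -0.8] M [ 0.019  0.022 -0.03 ] w 0.284
crop 284 169 12 proj [317.58738297 194.4857214 ]
spin -0.27 delta tool mm [-0.07  0.17  9.67] tip now [0.5277 0.3526 0.0537]
```

View pics/w14c.png

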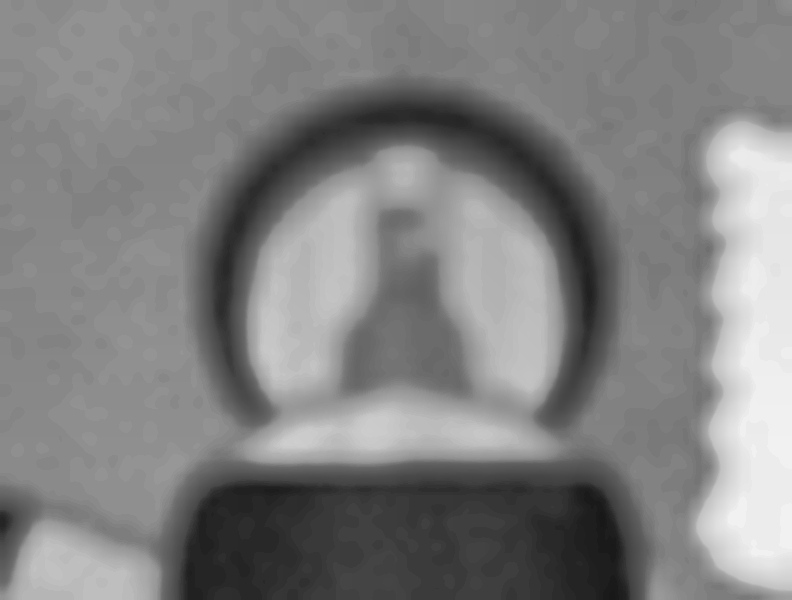

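>>> {"api": "arm_command", "payload": {"commands": [{"x": 0,"y": 0,"z": 1,"spin": 0,"hand": 0},{"x": 0.1,"y": 0,"z": 2,"spin": 0,"hand": 0},{"x": 0.1,"y": 0,"z": 2,"spin": 0,"hand": 0},{"x": 0,"y": 0,"z": 1,"spin": 0,"hand": 0},{"x": 0,"y": 0,"z": 0.5,"spin": 0,"hand": 0},{"x": 0,"y": 0,"z": 0,"spin": 0,"hand": 0},{"x": 0,"y": 0,"z": 0,"spin": 0,"hand": 0},{"x": 0,"y": 0,"z": 0,"spin": 0,"hand": 0}]}}

```text
time: 13.25
tcp_pos: [0.5308, 0.3518, 0.1498]
orientation: [0.015, -0.159, 0.987, 0.008]
contact_force: [0.2, 0.1, -1.2]
width: 0.282
```

Run:
```python
from h import *
cm,s=look('w15',[.528,.353,.05],h=25,f=12)
plan((5.7,.7,103),(.528,.353,.044),198.5)
a=cv2.imread('pics/w15z.png',0);g=cv2.createCLAHE(4,(2,2)).apply(a);cv2.imwrite('pics/w15c.png',g)
```

```text
t 13.25 tcp [0.5308 0.3518 0.1498] yaw 198.24 zax [ 0.0261  0.0212 -0.9994] q [-0.3   0.55 -0.45  1.69  0.29  0.93  1.04] F [ 0.2  0.1 -1.2] M [-0.009  0.027  0.029] w 0.282
crop 284 171 12 proj [317.47112373 196.55386214]
spin -0.26 delta tool mm [-0.12  0.07  2.71] tip now [0.5278 0.3529 0.0467]
```

View pics/w15c.png

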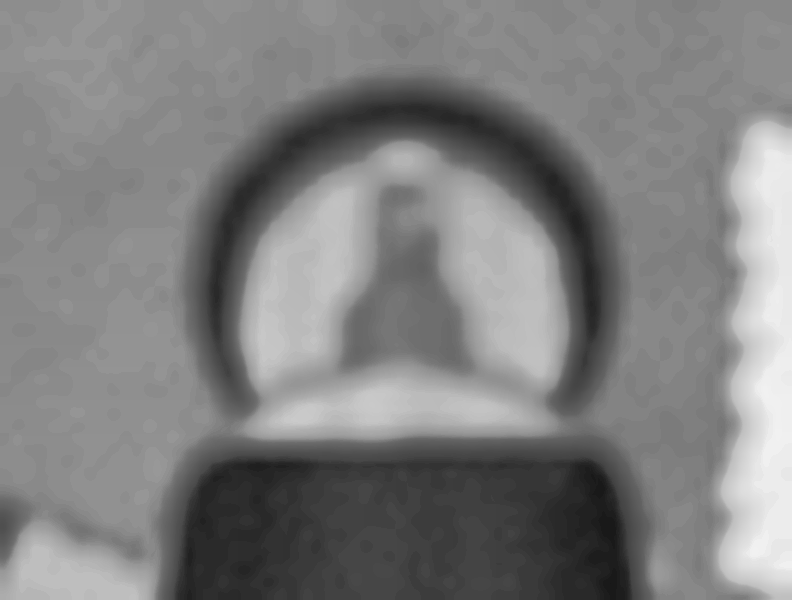

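>>> {"api": "arm_command", "payload": {"commands": [{"x": 0,"y": 0,"z": 0.8,"spin": 0,"hand": 0},{"x": 0,"y": 0,"z": 0.5,"spin": 0,"hand": 0},{"x": 0,"y": 0,"z": 0.5,"spin": 0,"hand": 0},{"x": 0,"y": 0,"z": 0.3,"spin": 0,"hand": 0},{"x": 0,"y": 0,"z": 0.3,"spin": 0,"hand": 0},{"x": 0,"y": 0,"z": 0.3,"spin": 0,"hand": 0},{"x": 0,"y": 0,"z": 0.3,"spin": 0,"hand": 0},{"x": 0,"y": 0,"z": 0.3,"spin": 0,"hand": 0}]}}

```text
time: 14.1
tcp_pos: [0.5311, 0.3521, 0.1478]
orientation: [0.015, -0.159, 0.987, 0.008]
contact_force: [-1.1, -1.8, 3.1]
width: 0.281
```

Run:
```python
from h import *
s=status.state();print(s['tcp_pos'],s['contact_force'],s['torque'])
plan((5.7,.7,103),(.528,.353,.044),198.5)
```

```text
[0.53105315 0.35206357 0.14784422] [-1.10924983 -1.81122413  3.14352793] [-0.29604471  0.46250015 -0.01287071]
spin -0.27 delta tool mm [ 0.26 -0.04  0.72] tip now [0.5282 0.3531 0.0447]
```

>>> {"api": "arm_command", "payload": {"commands": [{"x": 0,"y": -0.25,"z": 0.3,"spin": 2.5,"hand": 0},{"x": 0,"y": -0.25,"z": 0.3,"spin": 2.5,"hand": 0},{"x": 0,"y": -0.25,"z": 0.3,"spin": 2.5,"hand": 0},{"x": 0,"y": -0.25,"z": 0.3,"spin": 2.5,"hand": 0},{"x": 0,"y": -0.25,"z": 0.3,"spin": 2.5,"hand": 0},{"x": 0,"y": -0.25,"z": 0.3,"spin": 2.5,"hand": 0},{"x": 0,"y": -0.25,"z": 0.3,"spin": 2.5,"hand": 0},{"x": 0,"y": -0.25,"z": 0.3,"spin": 2.5,"hand": 0}]}}

```text
time: 14.9
tcp_pos: [0.5317, 0.3499, 0.1478]
orientation: [0.014, 0.022, 1.0, 0.011]
contact_force: [-0.8, -1.1, 2.8]
width: 0.286
```

```bash
cat >> h.py <<'E'
def st(tip=(5.7,.7,103)):
    s=status.state();R=Rt(s);F=s['contact_force'];M=s['torque']
    t=R@(np.array(tip)/1000)
    print('yaw',round(np.degrees(np.arctan2(R[1,0],R[0,0]))%360,2),'tcp',np.round(s['tcp_pos'],4),'F',F.round(2),'Mt',(R.T@M).round(3),'about tip z',round(M[2]-(t[0]*F[1]-t[1]*F[0]),3),'z',R[:,2].round(3),'tip',np.round(s['tcp_pos']+t,4),'q7',s['q'][6].round(2))
    return s
E
python3 - <<'E'
from h import *
st()
look('w16',[.528,.353,.05],h=25,f=12)
st()
E
```

```text
yaw 177.51 tcp [0.5317 0.3499 0.1478] F [-0.77 -1.12  2.84] Mt [ 0.344  0.491 -0.11 ] about tip z 0.105 z [ 0.028  0.02  -0.999] tip [0.529  0.3529 0.0448] q7 0.72
t 14.9 tcp [0.5317 0.3499 0.1478] yaw 177.51 zax [ 0.0284  0.0205 -0.9994] q [-0.35  0.54 -0.36  1.7   0.23  0.91  0.72] F [-0.8 -1.1  2.8] M [-0.326  0.503  0.111] w 0.286
crop 284 171 12 proj [317.275403   196.25997816]
yaw 177.39 tcp [0.5317 0.3498 0.1478] F [-0.9  -0.98  3.57] Mt [ 0.254  0.432 -0.068] about tip z 0.065 z [ 0.028  0.02  -0.999] tip [0.529  0.3529 0.0447] q7 0.72
```

View pics/w16z.png

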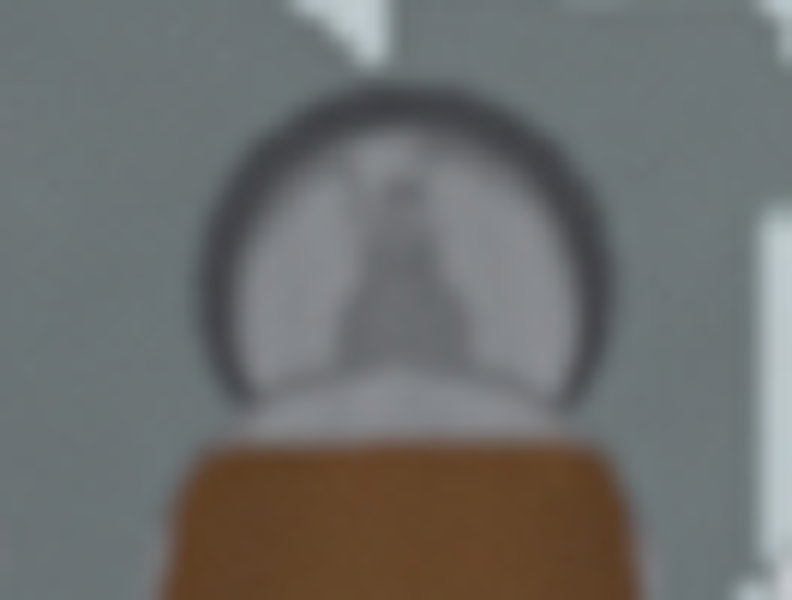

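Run:
```python
from h import *
for i in range(3):
    a=save('side','s%d.png'%i); st()
cv2.imwrite('pics/s0z.png',cv2.resize(a[165:235,245:355,::-1],None,fx=7,fy=7,interpolation=cv2.INTER_CUBIC))
```

```text
yaw 177.6 tcp [0.5317 0.3499 0.1478] F [-1.86 -1.19  3.45] Mt [ 0.361  0.531 -0.035] about tip z 0.028 z [ 0.028  0.02  -0.999] tip [0.529  0.353  0.0447] q7 0.72
yaw 177.67 tcp [0.5317 0.3499 0.1478] F [-0.96 -1.63  3.84] Mt [ 0.418  0.485 -0.091] about tip z 0.083 z [ 0.028  0.02  -0.999] tip [0.529  0.353  0.0447] q7 0.72
yaw 177.68 tcp [0.5318 0.3499 0.1478] F [-1.23 -1.59  4.48] Mt [ 0.43   0.523 -0.082] about tip z 0.073 z [ 0.028  0.02  -0.999] tip [0.529  0.3529 0.0447] q7 0.72
```

View pics/s0z.png

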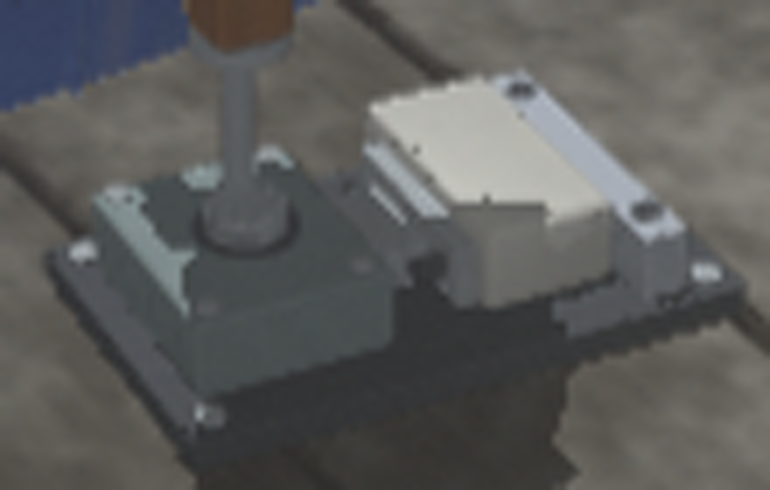

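>>> {"api": "arm_command", "payload": {"commands": [{"x": 0,"y": -0.15,"z": 0.3,"spin": 1.5,"hand": 0},{"x": 0,"y": -0.15,"z": 0.3,"spin": 1.5,"hand": 0},{"x": 0,"y": -0.15,"z": 0.3,"spin": 1.5,"hand": 0},{"x": 0,"y": -0.15,"z": 0.3,"spin": 1.5,"hand": 0},{"x": 0,"y": -0.15,"z": 0.3,"spin": 1.5,"hand": 0},{"x": 0,"y": -0.15,"z": 0.3,"spin": 1.5,"hand": 0},{"x": 0,"y": 0,"z": 0.3,"spin": 0,"hand": 0},{"x": 0,"y": 0,"z": 0.3,"spin": 0,"hand": 0}]}}

```text
time: 15.9
tcp_pos: [0.5315, 0.349, 0.1477]
orientation: [0.013, 0.102, 0.995, 0.011]
contact_force: [-2.3, -1.0, 4.1]
width: 0.281
```

```bash
cat >> h.py <<'E'
def avg(n=5,tip=(5.7,.7,103)):
    v=[]
    for i in range(n):
        s=status.state();R=Rt(s);F=s['contact_force'];M=s['torque'];t=R@(np.array(tip)/1000)
        v.append([M[2]-(t[0]*F[1]-t[1]*F[0]),*F]); snapshot('wrist')
    v=np.array(v);print('avg tq',v[:,0].mean().round(4),v[:,0].round(3),'F',v[:,1:].mean(0).round(2)); st()
    print('t',status.state()['time'])
E
python3 -c "
from h import *
avg(6)"
```

```text
avg tq 0.0339 [-0.004  0.003  0.059  0.102  0.044 -0.   ] F [-1.7  -1.13  5.28]
yaw 168.26 tcp [0.5316 0.3489 0.1477] F [-2.88 -1.32  5.5 ] Mt [ 0.612  0.524 -0.093] about tip z 0.077 z [ 0.029  0.02  -0.999] tip [0.5291 0.3529 0.0447] q7 0.58
t 16.2
```

>>> {"api": "arm_command", "payload": {"commands": [{"x": 0,"y": -0.15,"z": 0.3,"spin": 1.5,"hand": 0},{"x": 0,"y": -0.15,"z": 0.3,"spin": 1.5,"hand": 0},{"x": 0,"y": -0.15,"z": 0.3,"spin": 1.5,"hand": 0},{"x": 0,"y": -0.15,"z": 0.3,"spin": 1.5,"hand": 0},{"x": 0,"y": -0.15,"z": 0.3,"spin": 1.5,"hand": 0},{"x": 0,"y": -0.15,"z": 0.3,"spin": 1.5,"hand": 0},{"x": 0,"y": 0,"z": 0.3,"spin": 0,"hand": 0},{"x": 0,"y": 0,"z": 0.3,"spin": 0,"hand": 0}]}}

```text
time: 17.0
tcp_pos: [0.5312, 0.3481, 0.1477]
orientation: [0.012, 0.184, 0.983, 0.012]
contact_force: [-2.0, -2.0, 4.7]
width: 0.284
```

```bash
python3 -c "
from h import *
avg(8)"
```

```text
avg tq 0.0464 [0.015 0.043 0.068 0.073 0.041 0.009 0.098 0.022] F [-2.04 -1.51  5.15]
yaw 158.83 tcp [0.5312 0.3481 0.1477] F [-2.6  -2.05  5.15] Mt [ 0.657  0.435 -0.047] about tip z 0.03 z [ 0.029  0.02  -0.999] tip [0.5291 0.3528 0.0447] q7 0.43
t 17.4
```

>>> {"api": "arm_command", "payload": {"commands": [{"x": 0,"y": -0.12,"z": 0.3,"spin": 1.2,"hand": 0},{"x": 0,"y": -0.12,"z": 0.3,"spin": 1.2,"hand": 0},{"x": 0,"y": -0.12,"z": 0.3,"spin": 1.2,"hand": 0},{"x": 0,"y": -0.12,"z": 0.3,"spin": 1.2,"hand": 0},{"x": 0,"y": -0.12,"z": 0.3,"spin": 1.2,"hand": 0},{"x": 0,"y": 0,"z": 0.3,"spin": 0,"hand": 0},{"x": 0,"y": 0,"z": 0.3,"spin": 0,"hand": 0},{"x": 0,"y": 0,"z": 0.3,"spin": 0,"hand": 0}]}}

```text
time: 18.2
tcp_pos: [0.5309, 0.3475, 0.1477]
orientation: [0.012, 0.237, 0.971, 0.013]
contact_force: [-3.3, -1.4, 5.0]
width: 0.278
```

```bash
python3 -c "
from h import *
avg(8)
a=save('side','s17.png')
cv2.imwrite('pics/s17z.png',cv2.resize(a[165:235,245:355,::-1],None,fx=7,fy=7,interpolation=cv2.INTER_CUBIC))
cm,s=look('w17',[.55,.353,.05],h=60,f=5)
"
```

```text
avg tq 0.0385 [0.049 0.062 0.003 0.049 0.01  0.061 0.049 0.025] F [-2.32 -1.62  5.26]
yaw 152.53 tcp [0.5309 0.3475 0.1477] F [-1.88 -1.44  5.3 ] Mt [0.737 0.387 0.001] about tip z -0.013 z [ 0.029  0.02  -0.999] tip [0.5292 0.3527 0.0447] q7 0.33
t 18.6
t 18.65 tcp [0.5309 0.3475 0.1476] yaw 152.53 zax [ 0.0289  0.0196 -0.9994] q [-0.43  0.52 -0.26  1.7   0.17  0.9   0.33] F [-2.5 -1.3  5.2] M [-0.466  0.648  0.025] w 0.284
crop 247 156 5 proj [327.68029408 216.52751147]
```

View pics/s17z.png

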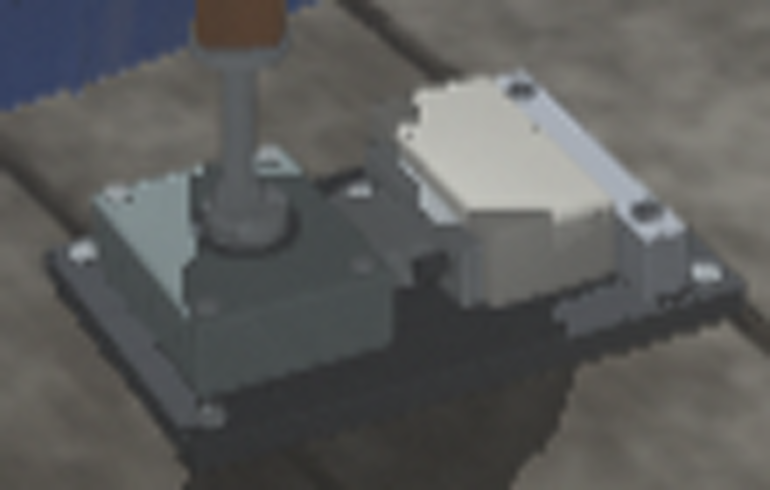

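View pics/w17z.png

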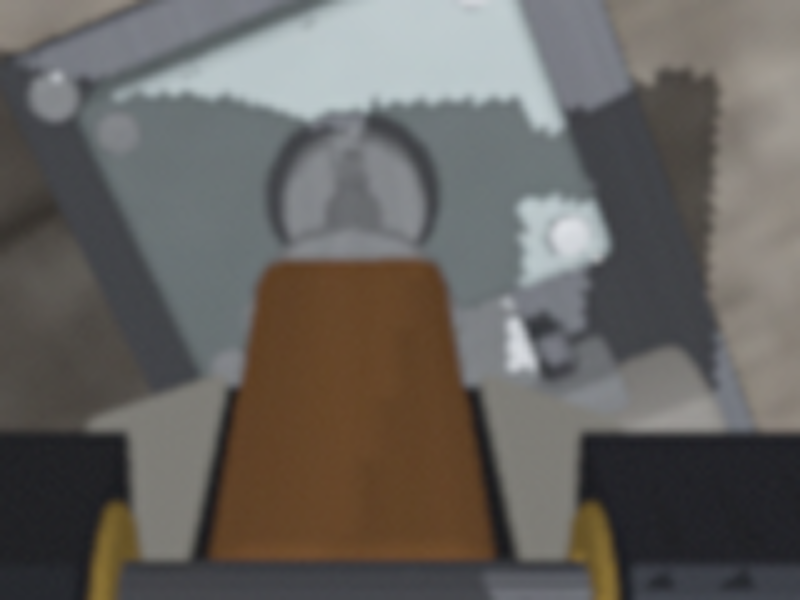

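>>> {"api": "arm_command", "payload": {"commands": [{"x": 0.1,"y": -0.2,"z": 0.3,"spin": 1.2,"hand": 0},{"x": 0.1,"y": -0.2,"z": 0.3,"spin": 1.2,"hand": 0},{"x": 0.1,"y": -0.2,"z": 0.3,"spin": 1.2,"hand": 0},{"x": 0.1,"y": -0.2,"z": 0.3,"spin": 1.2,"hand": 0},{"x": 0.1,"y": -0.2,"z": 0.3,"spin": 1.2,"hand": 0},{"x": 0,"y": 0,"z": 0.3,"spin": 0,"hand": 0},{"x": 0,"y": 0,"z": 0.3,"spin": 0,"hand": 0},{"x": 0,"y": 0,"z": 0.3,"spin": 0,"hand": 0}]}}

```text
time: 19.5
tcp_pos: [0.5304, 0.347, 0.1476]
orientation: [0.012, 0.29, 0.957, 0.014]
contact_force: [-1.9, -1.4, 5.9]
width: 0.283
```

```bash
python3 -c "
from h import *
avg(8)
"
```

```text
avg tq 0.0533 [0.048 0.046 0.086 0.039 0.062 0.052 0.008 0.086] F [-2.15 -1.64  5.44]
yaw 146.23 tcp [0.5304 0.347  0.1476] F [-2.21 -0.87  4.7 ] Mt [ 0.756  0.186 -0.091] about tip z 0.072 z [ 0.03   0.02  -0.999] tip [0.5292 0.3527 0.0446] q7 0.24
t 19.9
```

>>> {"api": "arm_command", "payload": {"commands": [{"x": 0,"y": -0.1,"z": 0.3,"spin": 1,"hand": 0},{"x": 0,"y": -0.1,"z": 0.3,"spin": 1,"hand": 0},{"x": 0,"y": -0.1,"z": 0.3,"spin": 1,"hand": 0},{"x": 0,"y": -0.1,"z": 0.3,"spin": 1,"hand": 0},{"x": 0,"y": 0,"z": 0.3,"spin": 0,"hand": 0},{"x": 0,"y": 0,"z": 0.3,"spin": 0,"hand": 0},{"x": 0,"y": 0,"z": 0.3,"spin": 0,"hand": 0},{"x": 0,"y": 0,"z": 0.3,"spin": 0,"hand": 0}]}}

```text
time: 20.7
tcp_pos: [0.5301, 0.3467, 0.1476]
orientation: [0.011, 0.325, 0.946, 0.014]
contact_force: [-2.5, -1.3, 5.3]
width: 0.282
```

```bash
python3 -c "
from h import *
avg(10)
"
```

```text
avg tq 0.0657 [0.037 0.081 0.069 0.066 0.036 0.083 0.078 0.066 0.08  0.062] F [-1.86 -1.24  5.32]
yaw 142.06 tcp [0.5301 0.3467 0.1476] F [-1.6  -1.47  5.61] Mt [ 0.779  0.192 -0.095] about tip z 0.081 z [ 0.031  0.019 -0.999] tip [0.5292 0.3527 0.0447] q7 0.17
t 21.2
```

>>> {"api": "arm_command", "payload": {"commands": [{"x": 0,"y": -0.1,"z": 0.3,"spin": 1,"hand": 0},{"x": 0,"y": -0.1,"z": 0.3,"spin": 1,"hand": 0},{"x": 0,"y": -0.1,"z": 0.3,"spin": 1,"hand": 0},{"x": 0,"y": 0,"z": 0.3,"spin": 0,"hand": 0},{"x": 0,"y": 0,"z": 0.3,"spin": 0,"hand": 0},{"x": 0,"y": 0,"z": 0.3,"spin": 0,"hand": 0},{"x": 0,"y": 0,"z": 0.3,"spin": 0,"hand": 0},{"x": 0,"y": 0,"z": 0.3,"spin": 0,"hand": 0}]}}

```text
time: 22.0
tcp_pos: [0.5298, 0.3465, 0.1476]
orientation: [0.011, 0.35, 0.936, 0.014]
contact_force: [-2.1, -1.3, 5.7]
width: 0.28
```

```bash
python3 -c "
from h import *
avg(14)
"
```

```text
avg tq 0.0958 [0.067 0.107 0.101 0.041 0.131 0.103 0.122 0.065 0.124 0.121 0.072 0.121
 0.08  0.086] F [-2.08 -1.48  5.61]
yaw 138.96 tcp [0.5298 0.3465 0.1476] F [-1.67 -1.09  4.16] Mt [ 0.797  0.151 -0.095] about tip z 0.08 z [ 0.031  0.019 -0.999] tip [0.5292 0.3527 0.0446] q7 0.12
t 22.7
```

>>> {"api": "arm_command", "payload": {"commands": [{"x": 0,"y": 0.1,"z": 0.1,"spin": -1.5,"hand": 0},{"x": 0,"y": 0.1,"z": 0,"spin": -1.5,"hand": 0},{"x": 0,"y": 0,"z": -2,"spin": 0,"hand": 0},{"x": 0,"y": 0.1,"z": -4,"spin": 0,"hand": 0},{"x": -0.1,"y": 0.2,"z": -8,"spin": 0,"hand": 0},{"x": -0.1,"y": 0.4,"z": -12,"spin": 0,"hand": 0},{"x": -0.1,"y": 0.5,"z": -14,"spin": 0,"hand": 0},{"x": -0.1,"y": 0.4,"z": -12,"spin": 0,"hand": 0}]}}

```text
time: 23.5
tcp_pos: [0.5288, 0.3461, 0.2002]
orientation: [0.01, 0.324, 0.946, 0.013]
contact_force: [0.3, -0.5, -2.1]
width: 0.283
```

```bash
python3 -c "
from h import *
snapshot('top')
avg(3)
cm,s=look('w20',[.55,.353,.05],h=60,f=5)
a=save('side','s20.png')
cv2.imwrite('pics/s20z.png',cv2.resize(a[145:235,245:355,::-1],None,fx=6,fy=6,interpolation=cv2.INTER_CUBIC))
st()
"
```

```text
avg tq -0.0161 [-0.045 -0.015  0.012] F [ 0.43  1.1  -0.59]
yaw 142.13 tcp [0.5288 0.3461 0.1992] F [ 0.99 -0.13 -1.87] Mt [ 0.075 -0.029 -0.004] about tip z 0.008 z [ 0.028  0.017 -0.999] tip [0.5276 0.3519 0.0962] q7 0.19
t 23.7
t 23.7 tcp [0.5288 0.3461 0.1992] yaw 142.13 zax [ 0.0282  0.0175 -0.9994] q [-0.45  0.46 -0.23  1.67  0.13  0.99  0.19] F [ 1.  -0.1 -1.9] M [-0.077  0.023  0.002] w 0.282
crop 248 139 5 proj [328.99335863 199.1535749 ]
yaw 142.13 tcp [0.5281 0.3455 0.198 ] F [-0.12 -0.03 -1.23] Mt [ 0.051 -0.023  0.056] about tip z -0.058 z [ 0.026  0.016 -1.   ] tip [0.5268 0.3513 0.095 ] q7 0.19
```

View pics/w20z.png

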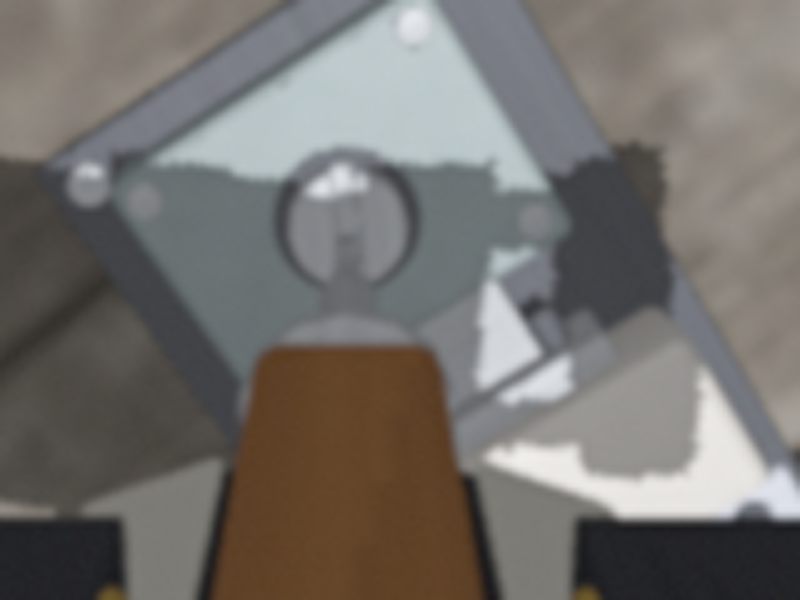

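View pics/s20z.png

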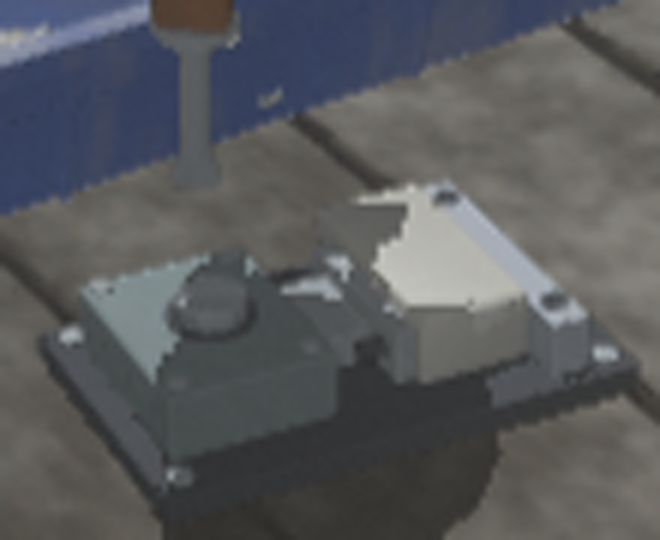

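```bash
python3 -c "
from h import *
plan((5.7,.7,103),(.5335,.0453,.105))
"
```

```text
spin 0 delta tool mm [-193.21 -237.08  -14.8 ] tip now [0.5268 0.3513 0.095 ]
```

>>> {"api": "arm_command", "payload": {"commands": [{"x": -15,"y": -18,"z": -8,"spin": 0,"hand": 0},{"x": -25,"y": -31,"z": -4,"spin": 0,"hand": 0},{"x": -28,"y": -35,"z": -2,"spin": 0,"hand": 0},{"x": -30,"y": -37,"z": -1,"spin": 0,"hand": 0},{"x": -30,"y": -37,"z": 0,"spin": 0,"hand": 0},{"x": -30,"y": -37,"z": 0,"spin": 0,"hand": 0},{"x": -23,"y": -28,"z": 0,"spin": 0,"hand": 0},{"x": -12,"y": -14,"z": 0,"spin": 0,"hand": 0}]}}

```text
time: 24.6
tcp_pos: [0.5309, 0.0338, 0.2018]
orientation: [0.005, 0.32, 0.948, 0.011]
contact_force: [0.8, 0.1, -1.7]
width: 0.28
```

>>> {"api": "arm_command", "payload": {"commands": [{"x": 0,"y": 0,"z": 0,"spin": -6,"hand": 0},{"x": 0,"y": 0,"z": 0,"spin": -8.5,"hand": 0},{"x": 0,"y": 0,"z": 0,"spin": -8.5,"hand": 0},{"x": 0,"y": 0,"z": 0,"spin": -8.5,"hand": 0},{"x": 0,"y": 0,"z": 0,"spin": -8.5,"hand": 0},{"x": 0,"y": 0,"z": 0,"spin": -8.5,"hand": 0},{"x": 0,"y": 0,"z": 0,"spin": -8.5,"hand": 0},{"x": 0,"y": 0,"z": 0,"spin": -5,"hand": 0}]}}

```text
time: 25.4
tcp_pos: [0.5265, 0.0258, 0.1958]
orientation: [0.004, -0.221, 0.975, 0.006]
contact_force: [-0.1, 0.3, -1.4]
width: 0.283
```

>>> {"api": "arm_command", "payload": {"commands": [{"x": 0,"y": 0,"z": 0,"spin": -3,"hand": 0},{"x": 0,"y": 0,"z": 0,"spin": -1,"hand": 0},{"x": 0,"y": 0,"z": 0,"spin": 0,"hand": 0},{"x": 0,"y": 0,"z": 0,"spin": 0,"hand": 0},{"x": 0,"y": 0,"z": 0,"spin": 0,"hand": 0},{"x": 0,"y": 0,"z": 0,"spin": 0,"hand": 0},{"x": 0,"y": 0,"z": 0,"spin": 0,"hand": 0},{"x": 0,"y": 0,"z": 0,"spin": 0,"hand": 0}]}}

```text
time: 26.2
tcp_pos: [0.5247, 0.0256, 0.1934]
orientation: [0.002, -0.256, 0.967, 0.007]
contact_force: [0.4, 0.7, -1.7]
width: 0.28
```

```bash
python3 -c "
from h import *
cm,s=look('w21',[.5335,.045,.064],h=40,f=7)
plan((5.7,.7,103),(.5335,.0453,.072),210.7)
a=save('side','s21.png')
cv2.imwrite('pics/s21z.png',cv2.resize(a[150:320,310:430,::-1],None,fx=3.5,fy=3.5,interpolation=cv2.INTER_CUBIC))
print(Rt(s).T@[0,0,-1])
"
```

```text
t 26.2 tcp [0.5247 0.0256 0.1934] yaw 209.64 zax [ 0.001   0.0144 -0.9999] q [ 0.19  0.31 -0.33  1.91  0.11  0.94  1.9 ] F [ 0.4  0.7 -1.7] M [ 0.065  0.073 -0.043] w 0.28
crop 274 168 7 proj [327.37768898 208.68694017]
spin -1.06 delta tool mm [-22.12  10.71  18.74] tip now [0.5195 0.0249 0.0904]
[ 0.00803073 -0.01200224  0.99989572]
```

View pics/w21z.png

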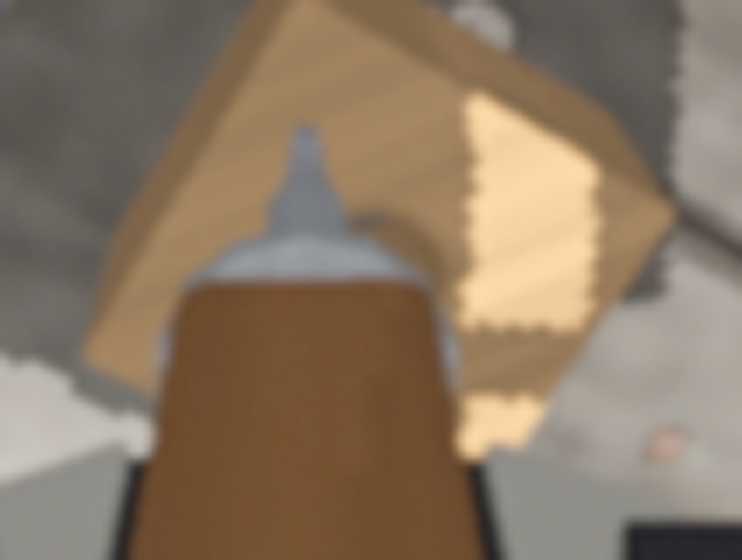

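View pics/s21z.png

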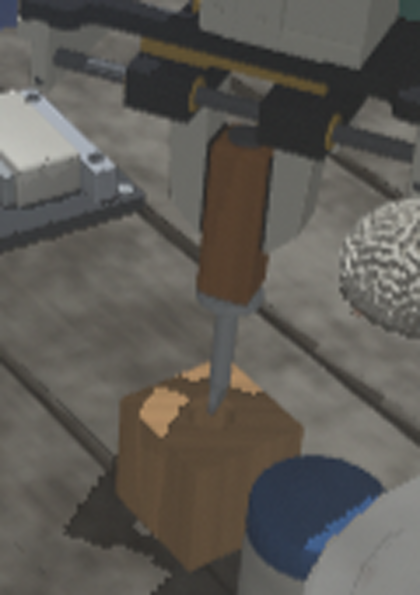

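>>> {"api": "arm_command", "payload": {"commands": [{"x": -3,"y": 1.5,"z": 0,"spin": 0,"hand": 0},{"x": -5,"y": 2.5,"z": 2,"spin": 0,"hand": 0},{"x": -5,"y": 2.5,"z": 3,"spin": 0,"hand": 0},{"x": -5,"y": 2.5,"z": 3,"spin": 0,"hand": 0},{"x": -3,"y": 1.5,"z": 2,"spin": 0,"hand": 0},{"x": 0,"y": 0,"z": 0,"spin": 0,"hand": 0},{"x": 0,"y": 0,"z": 0,"spin": 0,"hand": 0},{"x": 0,"y": 0,"z": 0,"spin": 0,"hand": 0}]}}

```text
time: 27.1
tcp_pos: [0.539, 0.048, 0.1825]
orientation: [0.002, -0.256, 0.967, 0.007]
contact_force: [-0.0, 0.3, -1.0]
width: 0.279
```

```bash
python3 -c "
from h import *
cm,s=look('w22',[.5335,.045,.064],h=40,f=7)
plan((5.7,.7,103),(.5325,.0447,.070))
print(toolpt(cm,s,(317.5,186.5),103), Rt(s).T@[0,0,-1])
"
```

```text
t 27.1 tcp [0.539  0.048  0.1825] yaw 209.71 zax [ 6.000e-04  1.490e-02 -9.999e-01] q [ 0.15  0.35 -0.34  1.88  0.13  0.93  1.85] F [-0.   0.3 -1. ] M [ 0.072  0.047 -0.032] w 0.279
crop 262 149 7 proj [315.44530956 189.5159679 ]
spin 0 delta tool mm [ 2.41 -1.61  9.42] tip now [0.5338 0.0472 0.0795]
[ 13.9503638    0.66828994 103.        ] [ 0.00789661 -0.01265783  0.99988871]
```

View pics/w22z.png

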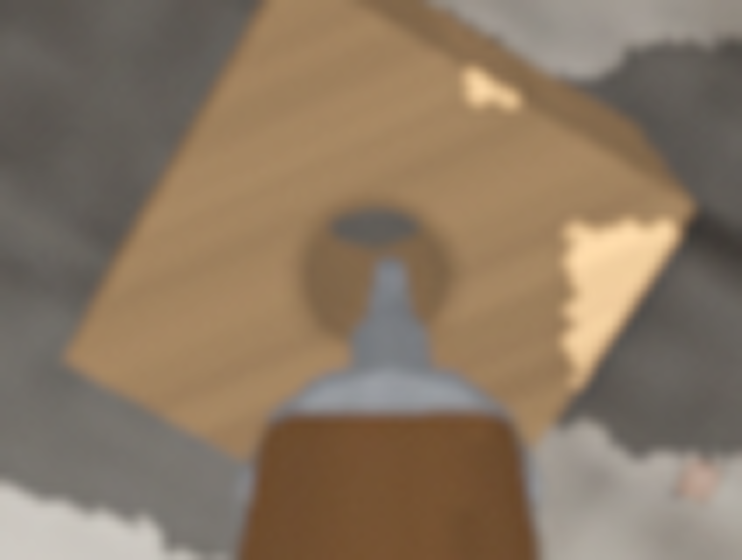

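>>> {"api": "arm_command", "payload": {"commands": [{"x": 1,"y": -0.9,"z": 0,"spin": 0,"hand": 0},{"x": 1,"y": -0.9,"z": 0,"spin": 0,"hand": 0},{"x": 0,"y": 0,"z": 0,"spin": 0,"hand": 0},{"x": 0,"y": 0,"z": 3,"spin": 0,"hand": 0},{"x": 0,"y": -0.1,"z": 4,"spin": 0,"hand": 0},{"x": 0,"y": -0.1,"z": 3,"spin": 0,"hand": 0},{"x": 0,"y": 0,"z": 0,"spin": 0,"hand": 0},{"x": 0,"y": 0,"z": 0,"spin": 0,"hand": 0}]}}

```text
time: 27.95
tcp_pos: [0.538, 0.044, 0.1717]
orientation: [0.002, -0.256, 0.967, 0.007]
contact_force: [0.3, 0.0, -1.7]
width: 0.279
```

```bash
python3 -c "
from h import *
cm,s=look('w23',[.5335,.045,.064],h=40,f=7)
plan((5.7,.7,103),(.5325,.0447,.003))
print(world('w22',262,149,7,[(377,275)],.064))
"
```

```text
t 27.95 tcp [0.538  0.044  0.1717] yaw 209.62 zax [ 8.000e-04  1.440e-02 -9.999e-01] q [ 0.15  0.37 -0.33  1.89  0.13  0.9   1.85] F [ 0.3  0.  -1.7] M [ 0.093  0.021 -0.032] w 0.279
crop 265 155 7 proj [318.64998416 195.2959756 ]
spin 0 delta tool mm [3.000e-02 5.300e-01 6.566e+01] tip now [0.5327 0.0433 0.0686]
[[0.53205422 0.04416037 0.064     ]]
```

View pics/w23z.png

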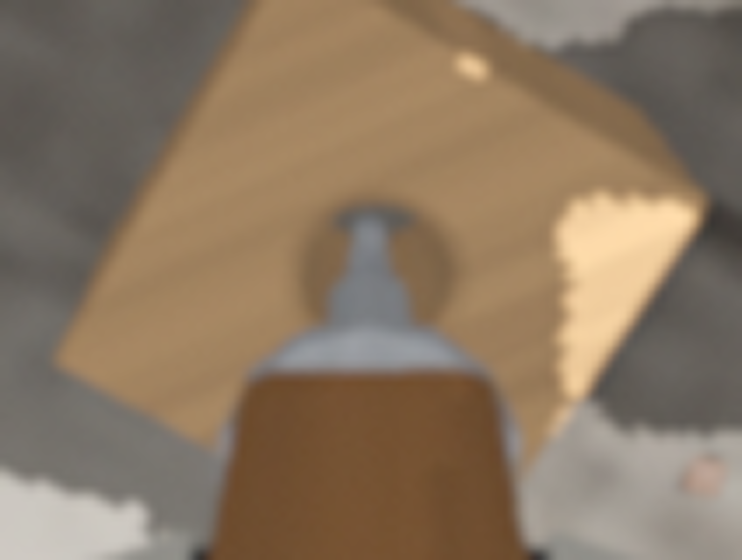

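>>> {"api": "arm_command", "payload": {"commands": [{"x": 0,"y": 0.4,"z": 0,"spin": 0,"hand": 0},{"x": 0,"y": 0.3,"z": 1,"spin": 0,"hand": 0},{"x": 0,"y": 0,"z": 3,"spin": 0,"hand": 0},{"x": 0,"y": -0.1,"z": 4,"spin": 0,"hand": 0},{"x": 0,"y": -0.1,"z": 5,"spin": 0,"hand": 0},{"x": 0,"y": -0.1,"z": 5,"spin": 0,"hand": 0},{"x": 0,"y": 0,"z": 2,"spin": 0,"hand": 0},{"x": 0,"y": 0,"z": 0,"spin": 0,"hand": 0}]}}

```text
time: 28.8
tcp_pos: [0.5377, 0.0448, 0.1497]
orientation: [0.002, -0.256, 0.967, 0.007]
contact_force: [0.3, 1.0, -1.0]
width: 0.279
```

```bash
python3 -c "
from h import *
cm,s=look('w24',[.5335,.045,.064],h=40,f=7)
plan((5.7,.7,103),(.5325,.0447,.003))
"
```

```text
t 28.8 tcp [0.5377 0.0448 0.1497] yaw 209.63 zax [ 5.000e-04  1.440e-02 -9.999e-01] q [ 0.14  0.4  -0.33  1.91  0.15  0.86  1.83] F [ 0.3  1.  -1. ] M [ 0.039 -0.021  0.016] w 0.279
crop 265 162 7 proj [318.08513156 202.06092387]
spin 0 delta tool mm [ 3.000e-02 -0.000e+00  4.384e+01] tip now [0.5325 0.0441 0.0468]
```

View pics/w24z.png

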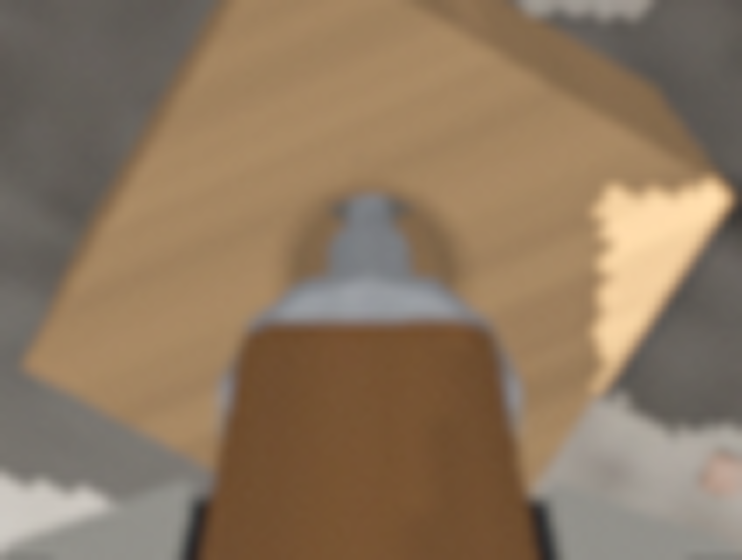

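In the hole by 17 mm with no contact force. Continuing down.

>>> {"api": "arm_command", "payload": {"commands": [{"x": 0,"y": 0,"z": 2,"spin": 0,"hand": 0},{"x": 0,"y": 0,"z": 4,"spin": 0,"hand": 0},{"x": 0,"y": 0,"z": 5,"spin": 0,"hand": 0},{"x": 0,"y": 0,"z": 5,"spin": 0,"hand": 0},{"x": 0,"y": 0,"z": 5,"spin": 0,"hand": 0},{"x": 0,"y": 0,"z": 4,"spin": 0,"hand": 0},{"x": 0,"y": 0,"z": 2,"spin": 0,"hand": 0},{"x": 0,"y": 0,"z": 0,"spin": 0,"hand": 0}]}}

```text
time: 29.65
tcp_pos: [0.5379, 0.0453, 0.1204]
orientation: [0.002, -0.256, 0.967, 0.007]
contact_force: [0.3, -0.4, -2.3]
width: 0.286
```

```bash
python3 -c "
from h import *
s=st()
plan((5.7,.7,103),(.5325,.0447,.003))
"
```

```text
yaw 209.62 tcp [0.5379 0.0453 0.1204] F [ 0.29 -0.4  -2.29] Mt [-0.071 -0.021 -0.005] about tip z 0.003 z [ 0.001  0.014 -1.   ] tip [0.5327 0.0445 0.0174] q7 1.82
spin 0 delta tool mm [ 0.16  0.04 14.41] tip now [0.5327 0.0445 0.0174]
```

>>> {"api": "arm_command", "payload": {"commands": [{"x": 0,"y": 0,"z": 2,"spin": 0,"hand": 0},{"x": 0,"y": 0,"z": 3,"spin": 0,"hand": 0},{"x": 0,"y": 0,"z": 3,"spin": 0,"hand": 0},{"x": 0,"y": 0,"z": 2,"spin": 0,"hand": 0},{"x": 0,"y": 0,"z": 1.5,"spin": 0,"hand": 0},{"x": 0,"y": 0,"z": 1,"spin": 0,"hand": 0},{"x": 0,"y": 0,"z": 0,"spin": 0,"hand": 0},{"x": 0,"y": 0,"z": 0,"spin": 0,"hand": 0}]}}

```text
time: 30.45
tcp_pos: [0.5383, 0.0455, 0.1072]
orientation: [0.003, -0.256, 0.967, 0.007]
contact_force: [0.1, 0.2, -0.8]
width: 0.283
```

```bash
python3 -c "
from h import *
s=st()
cm,s=look('w25',[.5335,.045,.064],h=60,f=5)
a=save('side','s25.png')
cv2.imwrite('pics/s25z.png',cv2.resize(a[180:320,320:420,::-1],None,fx=4,fy=4,interpolation=cv2.INTER_CUBIC))
"
```

```text
yaw 209.62 tcp [0.5383 0.0455 0.1072] F [ 0.13  0.2  -0.82] Mt [-0.04  -0.005 -0.008] about tip z 0.009 z [ 0.002  0.014 -1.   ] tip [0.5332 0.0448 0.0042] q7 1.81
t 30.45 tcp [0.5383 0.0455 0.1072] yaw 209.62 zax [ 0.0015  0.0145 -0.9999] q [ 0.13  0.46 -0.31  1.94  0.18  0.77  1.81] F [ 0.1  0.2 -0.8] M [0.037 0.015 0.008] w 0.283
crop 238 158 5 proj [318.59031049 218.13826208]
```

View pics/s25z.png

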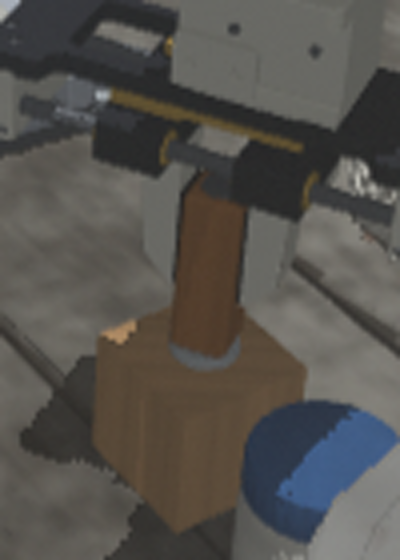

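>>> {"api": "arm_command", "payload": {"commands": [{"x": 0,"y": 0,"z": 0.5,"spin": 0,"hand": 0},{"x": 0,"y": 0,"z": 0.5,"spin": 0,"hand": 0},{"x": 0,"y": 0,"z": 0.4,"spin": 0,"hand": 0},{"x": 0,"y": 0,"z": 0.3,"spin": 0,"hand": 0},{"x": 0,"y": 0,"z": 0.3,"spin": 0,"hand": 0},{"x": 0,"y": 0,"z": 0.3,"spin": 0,"hand": 0},{"x": 0,"y": 0,"z": 0,"spin": 0,"hand": 0},{"x": 0,"y": 0,"z": 0,"spin": 0,"hand": 0}]}}

```text
time: 31.35
tcp_pos: [0.5385, 0.0455, 0.1064]
orientation: [0.003, -0.256, 0.967, 0.006]
contact_force: [-2.1, -0.8, 2.4]
width: 0.279
```

```bash
python3 -c "
from h import *
s=st()"
```

```text
yaw 209.63 tcp [0.5385 0.0455 0.1064] F [-2.09 -0.76  2.44] Mt [-0.226  0.334  0.022] about tip z -0.018 z [ 0.002  0.014 -1.   ] tip [0.5335 0.0448 0.0034] q7 1.81
```

>>> {"api": "arm_command", "payload": {"commands": [{"x": 0,"y": 0,"z": 0,"spin": 0,"hand": 32},{"x": 0,"y": 0,"z": 0,"spin": 0,"hand": 36},{"x": 0,"y": 0,"z": 0,"spin": 0,"hand": 42},{"x": 0,"y": 0,"z": 0,"spin": 0,"hand": 50},{"x": 0,"y": 0,"z": 0,"spin": 0,"hand": 60},{"x": 0,"y": 0,"z": 0,"spin": 0,"hand": 60},{"x": 0,"y": 0,"z": 0,"spin": 0,"hand": 60},{"x": 0,"y": 0,"z": 0,"spin": 0,"hand": 60}]}}

```text
time: 32.15
tcp_pos: [0.5393, 0.0457, 0.1057]
orientation: [0.004, -0.256, 0.967, 0.007]
contact_force: [-0.4, -0.4, -0.7]
width: 0.601
```

```bash
python3 -c "
from h import *
cm,s=look('w26',[.5335,.045,.147],h=60,f=5)
a=save('side','s26.png')
cv2.imwrite('pics/s26z.png',cv2.resize(a[180:320,320:420,::-1],None,fx=4,fy=4,interpolation=cv2.INTER_CUBIC))
"
```

```text
t 32.15 tcp [0.5393 0.0457 0.1057] yaw 209.62 zax [ 0.0037  0.0146 -0.9999] q [ 0.13  0.46 -0.31  1.94  0.18  0.77  1.81] F [-0.4 -0.4 -0.7] M [0.082 0.001 0.021] w 0.601
crop 242 223 5 proj [322.37549742 283.43184161]
```

View pics/s26z.png

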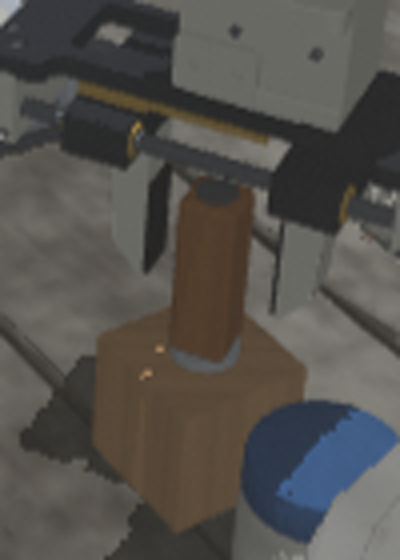

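View pics/w26.png

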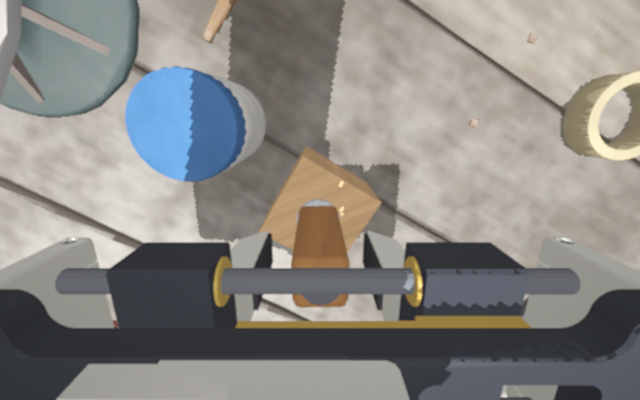

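Released; driver stands seated and clear of the fingers. Rise away straight up.

>>> {"api": "arm_command", "payload": {"commands": [{"x": 0,"y": 0,"z": -4,"spin": 0,"hand": 60},{"x": 0,"y": 0.1,"z": -12,"spin": 0,"hand": 60},{"x": 0,"y": 0.1,"z": -18,"spin": 0,"hand": 60},{"x": 0,"y": 0.1,"z": -18,"spin": 0,"hand": 60},{"x": 0,"y": 0,"z": -20,"spin": 0,"hand": 60},{"x": 0,"y": 0,"z": -20,"spin": 0,"hand": 60},{"x": 0,"y": 0,"z": -15,"spin": 0,"hand": 60},{"x": 0,"y": 0,"z": -5,"spin": 0,"hand": 60}]}}

```text
time: 33.05
tcp_pos: [0.5386, 0.0447, 0.227]
orientation: [0.004, -0.256, 0.967, 0.007]
contact_force: [-0.1, 0.3, 0.3]
width: 0.601
```

>>> {"api": "arm_command", "payload": {"commands": [{"x": -12,"y": 0,"z": -5,"spin": 0,"hand": 60},{"x": -15,"y": 0,"z": -5,"spin": 0,"hand": 60},{"x": -15,"y": 0,"z": -5,"spin": 0,"hand": 60},{"x": -15,"y": 0,"z": -5,"spin": 0,"hand": 60},{"x": -10,"y": 0,"z": 0,"spin": 0,"hand": 60},{"x": 0,"y": 0,"z": 0,"spin": 0,"hand": 60},{"x": 0,"y": 0,"z": 0,"spin": 0,"hand": 60},{"x": 0,"y": 0,"z": 0,"spin": 0,"hand": 60}]}}

```text
time: 33.85
tcp_pos: [0.5968, 0.0775, 0.2503]
orientation: [0.004, -0.256, 0.967, 0.006]
contact_force: [0.0, -0.1, 0.9]
width: 0.599
```

```bash
python3 -c "
from h import *
cm,s=look('w27',[.5335,.045,.147],h=60,f=5)
a=save('side','s27.png');b=save('top','t27.png')
o=np.zeros((560,800,3),np.uint8)
x=cv2.resize(a[180:320,320:420],None,fx=4,fy=4,interpolation=cv2.INTER_CUBIC);o[:560,:400]=x
y=cv2.resize(b[135:220,225:300],None,fx=4,fy=4,interpolation=cv2.INTER_CUBIC);o[:340,410:710]=y
z=cv2.resize(a[165:235,245:355],None,fx=3,fy=3,interpolation=cv2.INTER_CUBIC);o[345:555,410:740]=z
cv2.imwrite('pics/f27.png',o[:,:,::-1])
"
```

```text
t 33.85 tcp [0.5968 0.0775 0.2503] yaw 209.63 zax [ 0.0051  0.0136 -0.9999] q [ 0.1   0.38 -0.35  1.67  0.13  1.1   1.81] F [ 0.  -0.1  0.9] M [0.041 0.089 0.029] w 0.599
crop 239 60 5 proj [319.06968795 120.66435304]
```

View pics/f27.png

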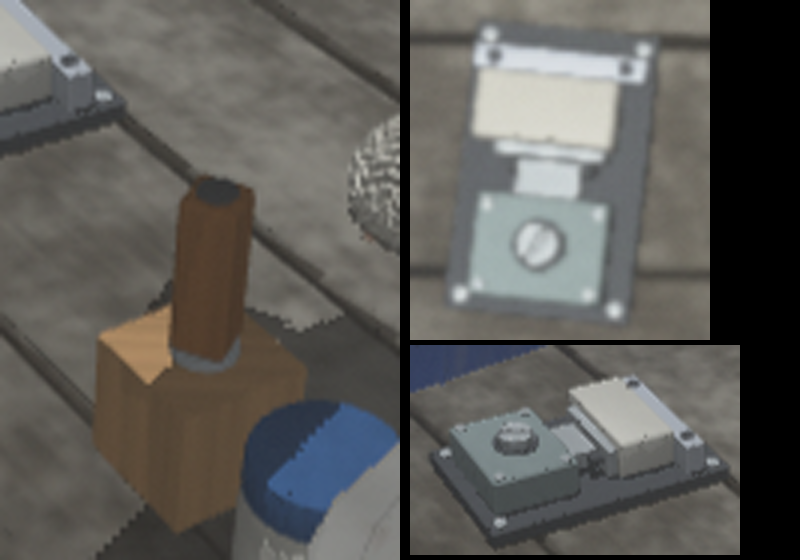

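View pics/w27z.png

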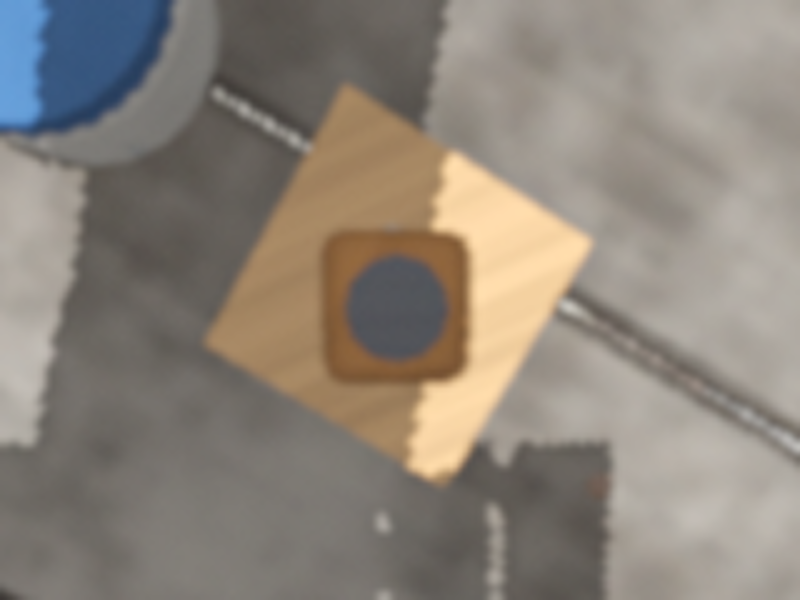

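```bash
python3 -c "
from h import *
print(bot.finish_job())"
```

```text
the job is handed in; nothing more can be done
None
```

I clamped the plaster block, put the driver back in its stand and handed the job in at about 34 s; the hand-in gave no verdict.

- **Clamping:** I set the blade in the slot with about 4–6 N of downward press and turned it clockwise through about 59° of tool rotation. I stopped when the averaged held torque had risen from about 0.04 to about 0.096 N m. That is roughly 0.055 N m above the free-running value, or an estimated 18–20 N on the block.
- **Jig and block:** The top and side pictures show the block whole, between jaw and fence with no visible gap. Only the driver touched the jig.
- **Driver:** It stands upright in the stand. The side view matches its original position to within about a pixel, and the gripper is clear of it.
- **Other things:** The gripper did not come near the dome, tape or marker. I did not check their positions again at the end.

- **Torque reading is uncertain:** The sensor scattered by about ±0.03 N m per reading, so I relied on averages of 8–14 readings. My averages with the screw turning freely, 0.034–0.046 N m, ran at or just above the 0.01–0.04 N m range given. The clamp force is therefore an estimate; 24 N is the most it could have been when I stopped, and the screw eases back to 20 N.
- **Hand tilt:** Tilt built up to about 2–3° during the moves. I allowed for the resulting offset of the blade tip while turning, and the driver settled upright when released.

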